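# Unstack the seasonings into the rail caddy

### The job

Take the stack of seasoning containers apart and put all four containers (the stacked three and the one standing alone) away on the caddy rail along the shelf's far rim, each standing upright and flat in the holder made for its shape and size: jar in the large round cup, oblong tin in the oblong tray, square tin in the square tray, shaker in the small round cup. Never tip a container over, do not let the glass jar drop but set it down gently, and leave the grill brush and the thermometer where they lie.

Things in the scene. Friction and masses are not known exactly. Their poses are not given: they have to be found in the camera images.
- jar: Squat pale glass jar with a flat black screw-top lid with a steel disc let into its top. Round, 66 mm across the lid (z 28 to 44 mm) and 64 mm across the glass, 44 mm tall, about 0.22 kg. Origin: centre of its underside; z up. Take it by the lid. At the start: bottom of the stack, or alone.
- long_tin: Oblong brushed-steel tin with a slip-on flat lid: 58 mm wide (its own x), 92 mm long (its own y), 44 mm tall, about 0.2 kg. The lid (z 28 to 44 mm) is 1 mm proud of the body all round. Origin: centre of its underside; z up. Can be grasped only across its 58 mm width. At the start: bottom of the stack, or alone.
- square_tin: Square brushed-steel tin with a slip-on flat lid: 46 x 46 mm, 36 mm tall, about 0.12 kg. The lid (z 22 to 36 mm) is 1 mm proud of the body all round. Origin: centre of its underside; z up, x and y square to its sides. At the start it stands on top of the jar or of the long tin, as the middle of the stack.
- shaker: Small round steel shaker with an aluminium cap with a ring of holes: 36 mm diameter, 52 mm tall, about 0.09 kg. Origin: centre of its underside; z up. At the start it stands on the square tin, as the top of the stack.
- jar_cup: Fixed aluminium holder hung on the caddy rail along the far rim. Origin: centre of its inner floor, at shelf height; z up. Walls 3 mm thick rise 10 mm above that floor; its hook on the rail, 49 to 66 mm from the origin towards the robot, rises 10.5 mm; nothing around is higher. The large round cup, 82 mm across inside: for the jar.
- long_tray: Fixed aluminium holder hung on the caddy rail along the far rim. Origin: centre of its inner floor, at shelf height; z up. Walls 3 mm thick rise 10 mm above that floor; its hook on the rail, 49 to 66 mm from the origin towards the robot, rises 10.5 mm; nothing around is higher. The oblong tray, 74 (its x) by 108 mm (its y) inside: for the long tin, its length along the tray's.
- square_tray: Fixed aluminium holder hung on the caddy rail along the far rim. Origin: centre of its inner floor, at shelf height; z up. Walls 3 mm thick rise 10 mm above that floor; its hook on the rail, 49 to 66 mm from the origin towards the robot, rises 10.5 mm; nothing around is higher. The square tray, 62 x 62 mm inside, sides along its x and y: for the square tin.
- shaker_cup: Fixed aluminium holder hung on the caddy rail along the far rim. Origin: centre of its inner floor, at shelf height; z up. Walls 3 mm thick rise 10 mm above that floor; its hook on the rail, 49 to 66 mm from the origin towards the robot, rises 10.5 mm; nothing around is higher. The small round cup, 52 mm across inside: for the shaker.
- grill_brush: Bystander, loose: grey plastic grill brush with steel bristles down, lying to the left of the work with its handle towards the robot. Head 85 x 58 mm, handle 175 mm more, 43 mm tall. Origin: on the shelf under the middle of the head.
- thermometer: Bystander, loose: stainless meat thermometer lying flat, plain white dial up, between the stack and the container that stands alone. Dial 46 mm across, 11 mm thick, 112 mm stem along its own x (away from the robot). Origin: under the middle of the dial.

How it is judged:
At the end, for the whole second after the job is handed in: Each container stands upright (within 0.12 rad) on the floor of its own holder: centre within 14 mm of the holder's centre (as its wall allows), underside within 5 mm of the holder's floor, released and at rest (horizontal distance between jar and jar_cup below 0.014 m and z of jar in the frame of jar_cup between -0.005 and 0.005 m and angle between each of jar, long_tin, square_tin, shaker's own z axis and vertical below 0.12 rad and linear speed of each of jar, long_tin, square_tin, shaker below 0.02 m/s and angular speed of each of jar, long_tin, square_tin, shaker below 0.2 rad/s and contact force between each of jar, long_tin, square_tin, shaker and the fingers below 0.05 N and horizontal distance between long_tin and long_tray below 0.014 m and z of long_tin in the frame of long_tray between -0.005 and 0.005 m and horizontal distance between square_tin and square_tray below 0.014 m and z of square_tin in the frame of square_tray between -0.005 and 0.005 m and horizontal distance between shaker and shaker_cup below 0.014 m and z of shaker in the frame of shaker_cup between -0.005 and 0.005 m); the robot touches nothing.
It fails at once if a container is tipped over (leans by more than 0.8 rad) (angle between any of jar, long_tin, square_tin, shaker's own z axis and vertical above 0.8 rad).
It fails at once if the glass jar is dropped (moves faster than 0.6 m/s, a fall of some 18 mm, with no finger on it) (linear speed of jar above 0.6 m/s and contact force between jar and the fingers below 0.05 N).
It fails at once if the grill brush or the thermometer is shifted by more than 30 mm (distance of any of grill_brush, thermometer from where it was at the start of the episode above 0.03 m).
It also fails if it takes over 106 s, if anything falls off the work surface, if the arm or the gripper's body presses on something with over 40 N, if the wrist force passes 120 N, or if a joint passes its speed limit or range.

### The arm

A 7-joint arm with a two-finger parallel gripper is mounted at the origin on the work surface. World frame = base frame: x ahead of the robot, y to its left, z up, the work surface at z = 0. Lengths are in m, angles in rad, forces in N, time in s.
With the tool pointing down it reaches from about 0.35 to 0.9 m from the base axis. Payload 8.1 kg.
Tool frame: the origin (TCP) lies at the very end of the fingers, on their centre line; the grasp point (between the pads) lies 19 mm behind it; z points along the fingers, y is the direction in which the jaws open and shut (so a half turn about z gives the same grasp; the last joint's range is limited). The gripper opens to 92 mm and grips with 3 to 60 N. Pads are 19 mm wide; open, the fingers measure 130 mm over their backs; the gripper's body (75 mm by 190 mm) begins 47 mm behind the grasp point.
Start: joints at [-1.276, 0.434, 0.025, 1.573, -0.012, 1.134, -0.075], TCP at [0.242, 0.576, 0.227] pointing down, gripper open.
Joint ranges: [-2.62, 2.62], [-0.44, 2.09], [-1.27, 1.32], [0.08, 2.57], [-1.32, 4.46], [0.12, 2], [-2.74, 2.74]. Speed limits (rad/s): [2.22, 2.22, 3.01, 3.01, 3.14, 3.14, 3.14].

### API

Orientations are given as a rotation vector (axis times angle).
In Python, from cell import observe, get_image, sign_off gives the robot as it stands.
- The arm moves only by the tool arm_command, never from a script. Its argument "deltas" is a list of rows, each an object with "xyz": the shift along the tool's x, y, z in cm, a list of three; "turn": the turn about the tool's z in degrees; "jaw": the closure in counts, from 0 (fully open) to 255 (shut). A call has 1 to 5 rows; each row is the pose to reach, as a shift and turn from the pose measured when the call began, along the tool's axes at that moment; what a row does not reach only later rows make up. A row lasts 1/12 s, in which the tool goes at most 41.7 mm and 7.16 degrees, less where a joint would pass 70% of its speed; a pose out of reach is approached as far as the arm can. A call with a gripper value outside its range is refused whole. The fingers move at their own pace and stop on an object; "force" is the grip in N (left out, the last holds). Time passes only in rows, so rows that repeat a pose let the fingers close. It gives the time, the measured TCP pose, the force and the opening at its end, in the units of the state.
- observe(): the state, without advancing time (a new reading comes with each control period).
- get_image(name): name is "scene" or "side" or "wrist"; returns a dict with "frame" (480x640x3 uint8, red, green, blue), "depth" (480x640 float32, m along the optical axis (not along the pixel's ray), 0 where there is no reading), "camera_matrix" (3x3 intrinsics, pixels), "distortion" ([k1, k2, p1, p2, k3] as OpenCV has them; the pictures are not rectified), "cam_to_world" (4x4, takes a point from camera to world coordinates). Camera axes: x right, y up, looking along -z (the intrinsics and any distortion apply to the point x, -y, -z); pixel columns grow to the right and rows downward; lengths in m; the calibration is good to about 2 mm. A picture is of the moment at which its call begins.
- sign_off(): hands the job in, once; it reports no verdict.
The state is a dict: "clock": time; "joints": joint angles; "dq": joint speeds; "joint_efforts": joint torques, N m; "position": TCP position; "ee_rot": TCP orientation; "force": force on the tool from outside, world axes, zero at the start; "ft_torque": the same for the moment, N m; "width": opening from 0.0 (shut) to 1.0 (fully open).
Only numpy, scipy, OpenCV 4.12 (cv2) and the standard library are available. Lean on these libraries where they do the work, as an engineer would, in place of code of your own. Each camera call takes 0.05 s, during which the arm holds its last target.

## Working session

There is one attempt and no reset: what is moved stays moved. The work goes in short steps, Python scripts to look and compute and a tool call to move; the robot and the scene stay as the last step left them, time stands still between calls to the robot, and variables do not carry over. Pictures are saved under pics/ and viewed, and the job is handed in when it is done.

Besides the shell and the picture viewer there is one more tool, called after "Emit:" in YAML: its name, and indented under it one key for each argument. arm_command: Moves the arm, as the interface text tells. Its arguments: {"type":"object","properties":{"deltas":{"type":"array","items":{"type":"object","properties":{"xyz":{"type":"array","items":{"type":"number"}},"turn":{"type":"number"},"jaw":{"type":"number"}}}},"force":{"type":"number"}},"required":["deltas"]}

```bash
mkdir -p pics; ls
cat > h.py <<'E'
import numpy as np, cv2
from cell import observe, get_image
def save(n,f,g=None):
    d=get_image(n); np.savez('/tmp/%s.npz'%f,**d); cv2.imwrite('pics/%s.png'%f,d['frame'][:,:,::-1]); return d
def world(d,u,v,z=None):
    p=cv2.undistortPoints(np.array([[[u,v]]],float),np.array(d['camera_matrix']),np.array(d['distortion']))[0,0]
    r=np.array([p[0],-p[1],-1.]); T=np.array(d['cam_to_world'])
    if z is None:
        Z=d['depth'][int(round(v)),int(round(u))]; return T[:3,:3]@(r*Z)+T[:3,3]
    w=T[:3,:3]@r; return T[:3,3]+w*(z-T[2,3])/w[2]
def cloud(d):
    H,W=d['depth'].shape; uu,vv=np.meshgrid(np.arange(W),np.arange(H))
    p=cv2.undistortPoints(np.stack([uu,vv],-1).reshape(-1,1,2).astype(float),np.array(d['camera_matrix']),np.array(d['distortion'])).reshape(-1,2)
    Z=d['depth'].reshape(-1,1); c=np.hstack([p[:,:1],-p[:,1:],-np.ones((len(p),1))])*Z
    T=np.array(d['cam_to_world']); w=c@T[:3,:3].T+T[:3,3]; w[Z[:,0]==0]=np.nan
    return w.reshape(H,W,3)
E
python3 - <<'E'
from h import *
print(observe())
for n in ['scene','side','wrist']:
    d=save(n,n+'0'); print(n,np.round(d['cam_to_world'],3).tolist(),d['distortion'])
E
```

```text
pics
{'clock': 0.0, 'joints': array([-1.27560189,  0.43520522,  0.02502753,  1.5740925 , -0.01161762,
        1.13398362, -0.07511516]), 'dq': array([ 1.87762909e-04,  6.34495634e-04, -2.48356860e-05, -9.67141153e-04,
        1.17685727e-03,  1.29161288e-03,  2.84814971e-04]), 'joint_efforts': array([ 1.03669910e-03, -6.67847013e+01,  9.85164978e-01, -3.14472771e+01,
       -6.05802611e-02,  4.24599834e-02,  1.76303006e-04]), 'position': array([0.24199768, 0.57570301, 0.22595841]), 'ee_rot': array([-6.20929075e-01, -3.07945520e+00,  2.41093617e-03]), 'force': array([-0.63276   ,  0.65002159, -0.06128479]), 'ft_torque': array([-0.00443299,  0.03161723, -0.0207766 ]), 'width': 0.9989651605403344}
scene [[-0.349, -0.666, 0.66, 1.139], [0.937, -0.248, 0.245, 0.283], [0.0, 0.704, 0.71, 0.724], [0.0, 0.0, 0.0, 1.0]] [-0.0261016  0.         0.         0.         0.       ]
side [[0.956, 0.195, -0.22, 0.281], [-0.294, 0.648, -0.702, -0.788], [0.006, 0.736, 0.677, 0.927], [0.0, 0.0, 0.0, 1.0]] [-0.12145542  0.          0.          0.          0.        ]
wrist [[0.388, -0.893, -0.227, 0.181], [0.922, 0.376, 0.096, 0.6], [-0.001, -0.246, 0.969, 0.383], [0.0, 0.0, 0.0, 1.0]] [-0.04145556  0.          0.          0.          0.        ]
```

View pics/scene0.png

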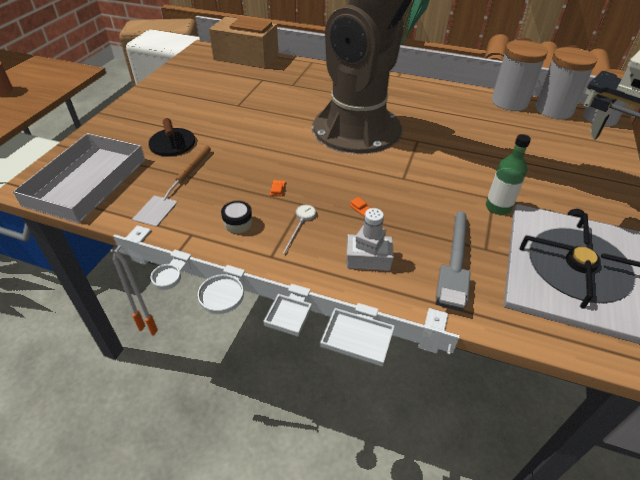

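View pics/side0.png

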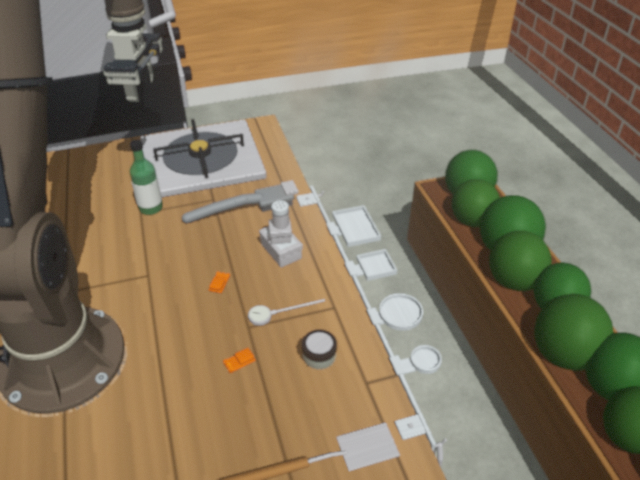

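View pics/wrist0.png

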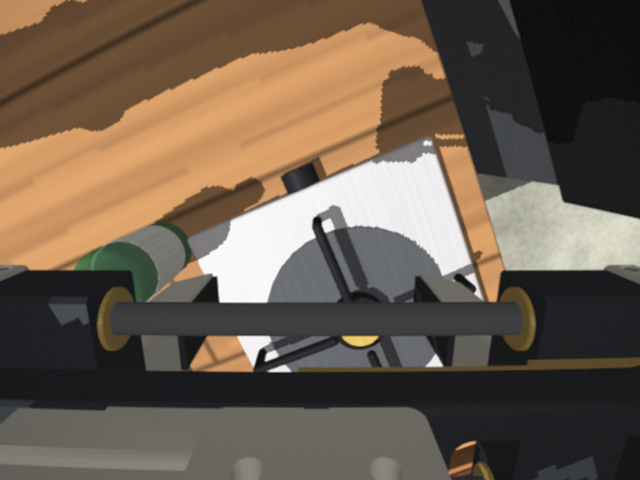

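The long tin is the bottom of the stack and the jar stands alone. In the scene view the stack is near (370,240), the jar (237,217), the shaker cup (166,275), the jar cup (220,293), the square tray (288,313) and the long tray (357,335). Next I'll enlarge the crops.

Run:
```python
from h import *
a=cv2.imread('pics/scene0.png'); cv2.imwrite('pics/s1.png',cv2.resize(a[190:370,110:480][:, :],None,fx=2.16,fy=2.16,interpolation=cv2.INTER_CUBIC))
cv2.imwrite('pics/s1b.png',cv2.resize(a[195:285,335:475],None,fx=5.5,fy=5.5,interpolation=cv2.INTER_CUBIC))
a=cv2.imread('pics/side0.png'); cv2.imwrite('pics/s2.png',cv2.resize(a[170:390,180:460],None,fx=2.7,fy=2.7,interpolation=cv2.INTER_CUBIC))
for n in ['scene0','side0']:
    d=dict(np.load(f'/tmp/{n}.npz')); c=cloud(d); 
    m=(c[...,0]>.4)&(c[...,0]<.95)&(c[...,1]>-.5)&(c[...,1]<.45)
    print(n)
    for lo,hi in [(.125,.137),(.11,.125),(.076,.084),(.040,.048)]:
        k=m&(c[...,2]>lo)&(c[...,2]<hi)
        nl,lab,st,ce=cv2.connectedComponentsWithStats(k.astype(np.uint8))
        for i in range(1,nl):
            if st[i,4]>25:
                q=c[lab==i]; r=cv2.minAreaRect((q[:,:2]*1000).astype(np.float32))
                print(lo,st[i].tolist(),q.mean(0).round(4),np.round(r[0],1),np.round(r[1],1),round(r[2],1))
```

```text
scene0
0.125 [365, 208, 19, 16, 236] [0.4858 0.1652 0.1323] [483.5 164.9] [34.1 34.2] 21.1
0.11 [364, 217, 20, 12, 115] [0.4953 0.1664 0.1176] [491.9 166.5] [21. 36.] 11.9
0.076 [356, 225, 30, 21, 188] [0.4911 0.1641 0.0806] [480.3 162.5] [46.2 47.5] 81.9
0.04 [64, 158, 64, 53, 230] [ 0.516  -0.479   0.0438] [ 502.5 -477.5] [ 22.5 200.7] 84.4
0.04 [221, 201, 31, 22, 488] [ 0.4814 -0.1355  0.0453] [ 479.1 -136.5] [64.5 65.4] 45.7
0.04 [347, 234, 47, 25, 584] [0.4882 0.1667 0.0452] [480.4 163.8] [60.5 92. ] 16.1
0.04 [453, 241, 10, 22, 138] [0.4286 0.3321 0.042 ] [430.5 332.1] [59.6 18.1] 8.0
side0
0.125 [272, 200, 17, 15, 182] [0.4831 0.1636 0.1326] [482.7 167.1] [36.5 35.6] 35.5
0.11 [272, 210, 17, 10, 96] [0.4805 0.1546 0.118 ] [479.7 155.6] [22.  34.4] 71.0
0.076 [269, 219, 22, 17, 169] [0.4755 0.1549 0.0806] [479.5 164.7] [51.1 45.5] 75.9
0.04 [282, 180, 15, 14, 83] [0.5459 0.3418 0.0417] [547.7 341.1] [29.4 45.6] 2.3
0.04 [231, 193, 28, 10, 119] [0.431  0.3337 0.0423] [434.6 334.5] [66.7 21.4] 3.8
0.04 [260, 226, 41, 30, 374] [0.4774 0.1497 0.0448] [479.1 165. ] [58.  95.8] 18.4
0.04 [302, 329, 35, 31, 790] [ 0.4773 -0.1366  0.0446] [ 477.1 -135.1] [64.3 64.6] 42.5
```

View pics/s1.png

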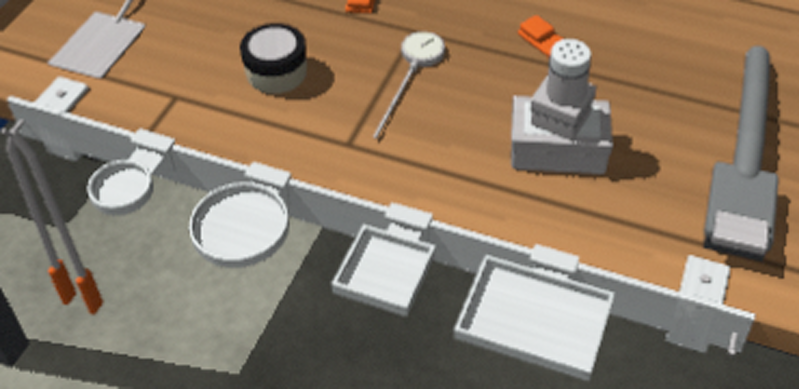

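View pics/s1b.png

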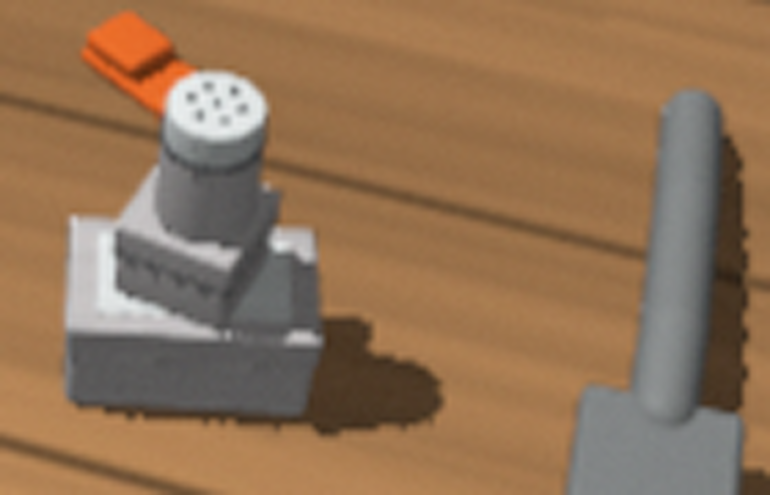

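View pics/s2.png

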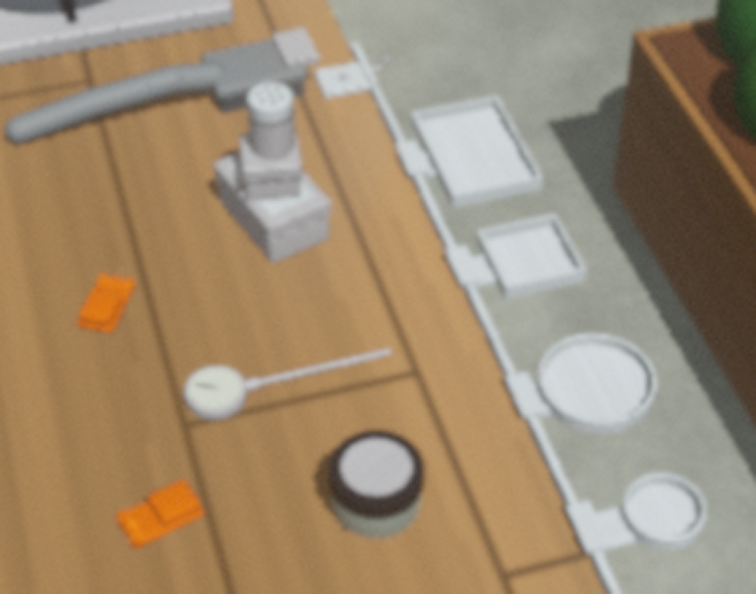

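Run:
```python
from h import *
for n in ['scene0','side0']:
    d=dict(np.load(f'/tmp/{n}.npz')); c=cloud(d); 
    m=(c[...,0]>.5)&(c[...,0]<.95)&(c[...,1]>-.5)&(c[...,1]<.45)&(c[...,2]>-.006)&(c[...,2]<.014)
    # rail edge: floor-only: mask x>rail
    for lo,hi in [(-.006,.0055),(.0055,.014)]:
      k=m&(c[...,2]>lo)&(c[...,2]<hi)
      cv2.imwrite(f'pics/m_{n}_{lo}.png',(k*255).astype(np.uint8)[150:400])
      nl,lab,st,ce=cv2.connectedComponentsWithStats(k.astype(np.uint8),connectivity=4)
      for i in range(1,nl):
        if st[i,4]>60:
            q=c[lab==i]; r=cv2.minAreaRect((q[:,:2]*1000).astype(np.float32))
            print(n,lo,st[i].tolist(),q.mean(0).round(4),np.round(r[0],1),np.round(r[1],1),round(r[2],1))
# square tin yaw: robust from points z .05-.08 side faces + top
d1=dict(np.load('/tmp/scene0.npz'));d2=dict(np.load('/tmp/side0.npz'))
c=np.concatenate([cloud(d1).reshape(-1,3),cloud(d2).reshape(-1,3)])
for nm,lo,hi in [('sq',.048,.083),('long',.006,.047)]:
    k=(abs(c[:,0]-.48)<.07)&(abs(c[:,1]-.165)<.07)&(c[:,2]>lo)&(c[:,2]<hi)
    if nm=='sq': k&=(c[:,2]<.083)
    q=c[k]; r=cv2.minAreaRect((q[:,:2]*1000).astype(np.float32)); print(nm,len(q),r)
```

```text
scene0 -0.006 [70, 195, 441, 159, 16231] [0.5561 0.0342 0.0014] [563.3 -24.7] [949.3 126.6] 90.0
scene0 -0.006 [115, 237, 48, 17, 158] [ 6.117e-01 -3.102e-01 -1.000e-04] [ 611.6 -309.8] [119.7   4.8] 89.9
scene0 -0.006 [161, 252, 63, 20, 278] [ 0.6173 -0.1824  0.0007] [ 625.6 -178.5] [ 31.9 148.6] 1.0
scene0 -0.006 [152, 266, 26, 19, 342] [ 0.6637 -0.2085  0.0021] [ 664.1 -208.4] [44.  46.8] 75.7
scene0 -0.006 [200, 277, 42, 32, 1020] [ 0.664  -0.0828  0.002 ] [664.  -82.7] [76.8 77.8] 72.6
scene0 -0.006 [208, 297, 35, 17, 76] [ 0.6944 -0.0524  0.0021] [692.1 -54.4] [17.7 68.4] 45.3
scene0 -0.006 [267, 297, 41, 33, 820] [0.6633 0.059  0.0018] [663.1  58.9] [59.6 60.6] 0.9
scene0 -0.006 [323, 311, 69, 49, 1997] [0.6636 0.1963 0.0017] [663.2 195.5] [108.4  72.2] 89.7
scene0 -0.006 [264, 323, 36, 13, 79] [0.7008 0.0622 0.0021] [700.8  61. ] [ 6.1 67.9] 3.5
scene0 -0.006 [320, 344, 64, 22, 139] [0.7069 0.1969 0.0018] [706.9 195.9] [  3.7 114.9] 0.4
scene0 0.0055 [70, 205, 26, 18, 84] [ 0.5789 -0.4804  0.0098] [ 574.5 -478.9] [21.3 65.1] 69.6
scene0 0.0055 [114, 226, 345, 113, 2099] [0.60
[... 1528 characters left out ...]
9 732.1] 0.1
side0 0.0055 [332, 205, 37, 13, 117] [0.6698 0.2494 0.0098] [668.  244.5] [37.3 85.1] 80.1
side0 0.0055 [346, 216, 35, 29, 144] [0.6763 0.1553 0.0098] [682.5 158.8] [109.6  56.5] 39.3
side0 0.0055 [356, 249, 41, 29, 258] [0.6666 0.0634 0.0097] [666.9  64.5] [74.2 70. ] 89.8
side0 0.0055 [379, 293, 44, 35, 274] [ 0.6656 -0.0784  0.0094] [667.  -76.9] [89.8 86.8] 47.6
side0 0.0055 [411, 346, 30, 26, 200] [ 0.667  -0.2012  0.0093] [ 667.  -200.9] [58.3 55.3] 73.1
sq 809 ((480.66387939453125, 163.7382049560547), (58.02888870239258, 87.82173919677734), 12.057507514953613)
long 1789 ((481.20196533203125, 156.75344848632812), (130.60202026367188, 117.81729125976562), 5.925224304199219)
```

Run:
```python
from h import *
d=dict(np.load('/tmp/scene0.npz'))
def P(l,z):
    q=[world(d,335+x/5.5-.4,195+y/5.5-.4,z)[:2]*1000 for x,y in l]; q=np.array(q)
    print(q.round(1), q.mean(0).round(1)); e=np.diff(q,axis=0); print(np.hypot(*e.T).round(1),np.degrees(np.arctan2(e[:,1],e[:,0])).round(1))
P([(118,235),(228,280),(278,193)],.08)
P([(68,215),(315,230),(322,342),(66,333)],.044)
a=cv2.imread('pics/side0.png'); cv2.imwrite('pics/s3.png',cv2.resize(a[195:270,250:310],None,fx=8,fy=8,interpolation=cv2.INTER_CUBIC))
```

```text
[[502.8 139.1]
 [510.7 181.2]
 [462.3 186.8]] [492. 169.]
[42.8 48.7] [ 79.3 173.4]
[[463.7 110.5]
 [439.1 199.3]
 [493.9 215. ]
 [521.6 127.8]] [479.6 163.1]
[92.2 57.  91.5] [105.4  16.  -72.4]
```

View pics/s3.png

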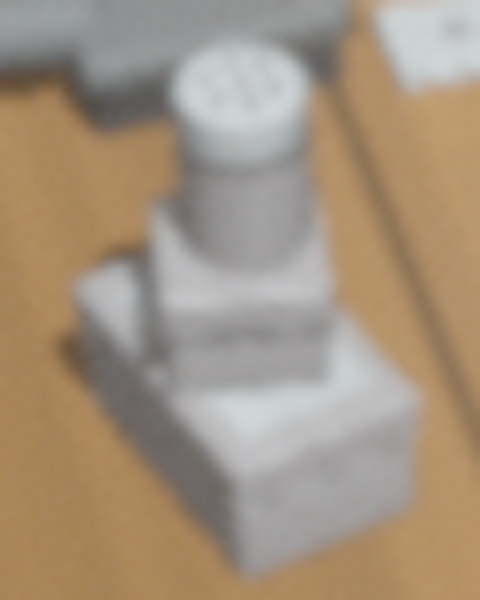

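```bash
cat >> h.py <<'E'
from scipy.spatial.transform import Rotation as Ro
def delta(x,y,z,jaw=None,pos=None,rot=None):
    s=observe(); R=Ro.from_rotvec(s['ee_rot']).as_matrix(); d=R.T@(np.array([x,y,z])-s['position'])*100
    t=0; cur=np.degrees(np.arctan2(R[1,1],R[0,1]))
    if jaw is not None: t=(cur-jaw+90)%180-90
    print('t',round(s['clock'],2),'pos',s['position'].round(4),'jaw',round(cur,1),'j',np.round(s['joints'],2),'F',s['force'].round(1),'w',round(s['width']*92,1)); print('delta',d.round(2),'turn',round(t,1),'tilt',R[:2,2].round(3))
def deltas(lst):
    for a in lst: delta(*a)
E
python3 - <<'E'
from h import *
d=dict(np.load('/tmp/scene0.npz'));c=cloud(d)
for n in ['scene0','side0']:
  c=cloud(dict(np.load(f'/tmp/{n}.npz')))
  k=(c[...,0]>.1)&(c[...,0]<.6)&(c[...,1]>.2)&(c[...,1]<.5)&(c[...,2]>.06)&(c[...,2]<.5)
  q=c[k]; print(len(q),q.min(0),q.max(0),np.median(q,0))
deltas([(.46,.5,.24,17),(.483,.165,.2,17)])
E
```

```text
1891 [0.17520614 0.37349157 0.06000729] [0.3673729  0.49981793 0.33751556] [0.23365566 0.41054273 0.13100551]
1642 [0.17621695 0.37278394 0.06014759] [0.36296883 0.49995    0.34010835] [0.21573518 0.39712827 0.13652675]
t 0.15 pos [0.242  0.5758 0.2261] jaw 67.2 j [-1.28  0.44  0.02  1.57 -0.01  1.13 -0.08] F [-0.8  0.2 -0.5] w 92.3
delta [-23.04   1.45  -1.39] turn 50.2 tilt [-0.    -0.001]
t 0.15 pos [0.242  0.5758 0.2261] jaw 67.2 j [-1.28  0.44  0.02  1.57 -0.01  1.13 -0.08] F [-0.8  0.2 -0.5] w 92.3
delta [-38.13 -28.54   2.65] turn 50.2 tilt [-0.    -0.001]
```

Emit:
arm_command:
  deltas:
    - {"xyz":[-4,0.2,-0.2],"turn":0,"jaw":0}
    - {"xyz":[-8,0.4,-0.4],"turn":7,"jaw":0}
    - {"xyz":[-12,0.6,-0.7],"turn":14,"jaw":0}
    - {"xyz":[-16,0.8,-1],"turn":21,"jaw":0}
    - {"xyz":[-20,1,-1.2],"turn":28,"jaw":0}
  force: 25

```text
clock: 0.57
position: [0.4318, 0.5066, 0.2384]
ee_rot: [1.355, 2.834, -0.002]
force: [0.9, 0.7, -0.6]
width: 1.0
```

```bash
python3 -c "
from h import *
deltas([(.483,.165,.2,17)])"
```

```text
t 0.57 pos [0.4318 0.5066 0.2384] jaw 38.9 j [-1.06  0.5   0.19  1.46 -0.09  1.2  -0.19] F [ 0.9  0.7 -0.6] w 92.0
delta [-29.8  -17.46   3.87] turn 21.9 tilt [-0.    -0.001]
```

Emit:
arm_command:
  deltas:
    - {"xyz":[-3.4,-2,0.4],"turn":5,"jaw":0}
    - {"xyz":[-6.8,-4,0.8],"turn":10,"jaw":0}
    - {"xyz":[-10.2,-6,1.2],"turn":15,"jaw":0}
    - {"xyz":[-13.6,-8,1.6],"turn":20,"jaw":0}
    - {"xyz":[-17,-10,2],"turn":22,"jaw":0}

```text
clock: 0.98
position: [0.4605, 0.3095, 0.2181]
ee_rot: [1.878, 2.518, -0.002]
force: [1.1, -0.7, -0.1]
width: 0.999
```

```bash
python3 -c "
from h import *
deltas([(.483,.165,.2,17)])"
```

```text
t 0.98 pos [0.4605 0.3095 0.2181] jaw 16.6 j [-0.92  0.33  0.31  1.78 -0.11  1.05 -0.28] F [ 1.1 -0.7 -0.1] w 91.9
delta [-14.49  -1.97   1.83] turn -0.4 tilt [-0.001 -0.001]
```

Emit:
arm_command:
  deltas:
    - {"xyz":[-3.6,-0.5,0.4],"turn":0,"jaw":0}
    - {"xyz":[-7.2,-1,0.8],"turn":0,"jaw":0}
    - {"xyz":[-10.8,-1.5,1.3],"turn":0,"jaw":0}
    - {"xyz":[-14.5,-2,1.8],"turn":0,"jaw":0}
    - {"xyz":[-14.5,-2,1.8],"turn":0,"jaw":0}

```text
clock: 1.4
position: [0.4833, 0.1562, 0.1997]
ee_rot: [1.888, 2.508, -0.008]
force: [-0.2, -0.7, -0.8]
width: 0.998
```

```bash
python3 -c "
from h import *
deltas([(.483,.165,.099,17)])
d=save('wrist','w1')"
```

```text
t 1.4 pos [0.4833 0.1562 0.1997] jaw 16.0 j [-0.71  0.28  0.36  1.91 -0.11  0.98 -0.02] F [-0.2 -0.7 -0.8] w 91.8
delta [ 0.9   0.25 10.07] turn -1.0 tilt [-0.001 -0.005]
```

View pics/w1.png

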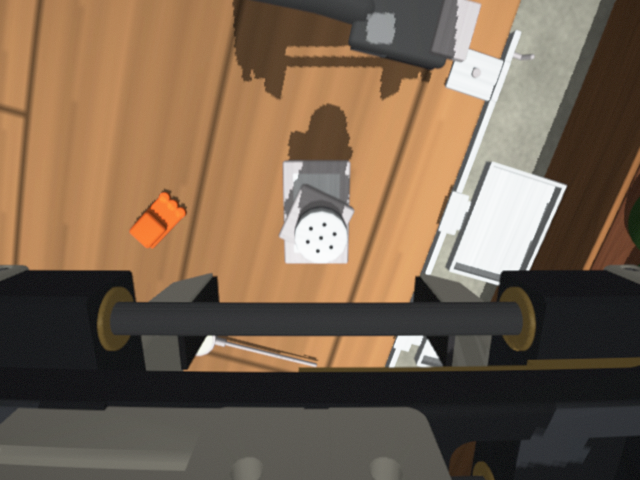

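The wrist view shows the shaker cap at (321,236), the square tin turned beneath it, and the long tin aligned with the jaws. I'll measure from this frame.

Run:
```python
from h import *
d=dict(np.load('/tmp/w1.npz'));c=cloud(d)
m=(abs(c[...,0]-.48)<.08)&(abs(c[...,1]-.165)<.08)
for lo,hi in [(.126,.137),(.074,.085),(.038,.05)]:
    q=c[m&(c[...,2]>lo)&(c[...,2]<hi)]
    r=cv2.minAreaRect((q[:,:2]*1000).astype(np.float32)); print(lo,len(q),np.median(q[:,2]).round(4),np.round(r[0],1),np.round(r[1],1),round(r[2],1))
print(world(d,321,236,.132))
for lo,hi in [(.0065,.0135)]:
  k=(c[...,2]>lo)&(c[...,2]<hi)&(c[...,0]>.615)&(c[...,0]<.75)&(c[...,1]>.1)&(c[...,1]<.3); q=c[k]; r=cv2.minAreaRect((q[:,:2]*1000).astype(np.float32)); print(len(q),r)
deltas([(.483,.165,.099,17)])
```

```text
0.126 2180 0.1305 [481.8 166.7] [33.9 34.4] 15.8
0.074 1154 0.0784 [479.  164.5] [45.9 46. ] 80.4
0.038 2854 0.0427 [478.9 164.9] [58.1 91. ] 16.0
[0.48203041 0.16805934 0.132     ]
1340 ((661.6722412109375, 197.80772399902344), (114.41390991210938, 93.47810363769531), 89.6735610961914)
t 1.45 pos [0.483  0.1602 0.2001] jaw 16.2 j [-0.71  0.28  0.36  1.91 -0.11  0.98 -0.02] F [-0.7 -0.  -0.2] w 91.9
delta [ 0.49  0.15 10.1 ] turn -0.8 tilt [-0.001 -0.003]
```

Emit:
arm_command:
  deltas:
    - {"xyz":[-0.5,0,0],"turn":0,"jaw":0}
    - {"xyz":[-0.6,0,3.5],"turn":0,"jaw":0}
    - {"xyz":[-0.6,0,7],"turn":0,"jaw":0}
    - {"xyz":[-0.6,0,9],"turn":0,"jaw":0}
    - {"xyz":[-0.6,0,10],"turn":0,"jaw":0}

```text
clock: 1.87
position: [0.4829, 0.1546, 0.0974]
ee_rot: [-1.884, -2.513, 0.01]
force: [-0.0, 0.6, 0.3]
width: 0.999
```

```bash
python3 -c "
from h import *
deltas([(.482,.166,.100,17)])"
```

```text
t 1.87 pos [0.4829 0.1546 0.0974] jaw 16.3 j [-0.66  0.41  0.32  2.02 -0.19  0.74  0.06] F [-0.   0.6  0.3] w 91.9
delta [ 1.12  0.24 -0.26] turn -0.7 tilt [-0.005 -0.004]
```

I put the wrong sign on x in that move. Nothing was touched, so I'm correcting it now.

Emit:
arm_command:
  deltas:
    - {"xyz":[1.1,0.2,-0.2],"turn":0,"jaw":0}
    - {"xyz":[1.1,0.2,-0.2],"turn":0,"jaw":0}
    - {"xyz":[1.1,0.2,-0.2],"turn":0,"jaw":0}

```text
clock: 2.12
position: [0.4824, 0.1676, 0.1006]
ee_rot: [-1.881, -2.515, 0.007]
force: [0.2, 0.3, 0.0]
width: 0.997
```

```bash
python3 -c "
from h import *
deltas([(.482,.166,.100,17)])"
```

```text
t 2.12 pos [0.4824 0.1676 0.1006] jaw 16.4 j [-0.68  0.41  0.32  2.01 -0.18  0.75  0.03] F [0.2 0.3 0. ] w 91.7
delta [-0.14 -0.09  0.06] turn -0.6 tilt [-0.003 -0.003]
```

Close the jaws, then lift slightly.

Emit:
arm_command:
  deltas:
    - {"xyz":[0,0,0],"jaw":255}
    - {"xyz":[0,0,0],"jaw":255}
    - {"xyz":[0,0,0],"jaw":255}
    - {"xyz":[0,0,0],"jaw":255}
    - {"xyz":[0,0,0],"jaw":255}
  force: 20

```text
schema error: expected keys xyz, turn, jaw
```

Emit:
arm_command:
  deltas:
    - {"xyz":[0,0,0],"jaw":255}
    - {"xyz":[0,0,0],"jaw":255}
    - {"xyz":[0,0,-0.3],"jaw":255}
    - {"xyz":[0,0,-1],"jaw":255}
    - {"xyz":[0,0,-2],"jaw":255}

```text
schema error: expected keys xyz, turn, jaw
```

```bash
python3 -c "
from h import *
deltas([(.6675,-.2015,.12,0)])
save('scene','s4'); a=cv2.imread('pics/s4.png'); cv2.imwrite('pics/s4c.png',cv2.resize(a[140:380,110:480],None,fx=2.1,fy=2.1))"
```

```text
t 2.12 pos [0.4824 0.1676 0.1006] jaw 16.4 j [-0.68  0.41  0.32  2.01 -0.18  0.75  0.03] F [0.2 0.3 0. ] w 91.7
delta [-40.64   7.31  -1.89] turn 16.4 tilt [-0.003 -0.003]
```

View pics/s4c.png

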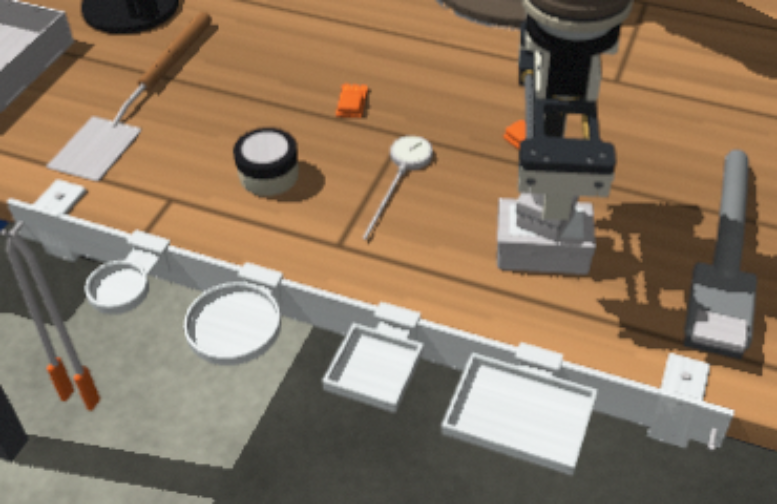

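The commands were refused because `turn` is required, so nothing has moved. The gripper is centred over the stack. I'm resending the close and lift.

Emit:
arm_command:
  deltas:
    - {"xyz":[0,0,0],"turn":0,"jaw":255}
    - {"xyz":[0,0,0],"turn":0,"jaw":255}
    - {"xyz":[0,0,0],"turn":0,"jaw":255}
    - {"xyz":[0,0,0],"turn":0,"jaw":255}
    - {"xyz":[0,0,0],"turn":0,"jaw":255}
  force: 20

```text
clock: 2.58
position: [0.4827, 0.1669, 0.1009]
ee_rot: [-1.883, -2.515, 0.006]
force: [0.4, 0.5, 0.5]
width: 0.687
```

Emit:
arm_command:
  deltas:
    - {"xyz":[0,0,0],"turn":0,"jaw":255}
    - {"xyz":[0,0,0],"turn":0,"jaw":255}
    - {"xyz":[0,0,-0.3],"turn":0,"jaw":255}
    - {"xyz":[0,0,-1],"turn":0,"jaw":255}
    - {"xyz":[0,0,-2],"turn":0,"jaw":255}

```text
clock: 3.0
position: [0.4822, 0.1667, 0.1211]
ee_rot: [-1.882, -2.514, 0.008]
force: [-0.4, -0.3, -0.3]
width: 0.382
```

```bash
python3 -c "
from h import *
deltas([(.6675,-.2015,.12,0)])
save('scene','s5'); a=cv2.imread('pics/s5.png'); cv2.imwrite('pics/s5c.png',cv2.resize(a[140:380,110:480],None,fx=2.1,fy=2.1))"
```

```text
t 3.0 pos [0.4822 0.1667 0.1211] jaw 16.4 j [-0.69  0.38  0.33  1.99 -0.17  0.8   0.02] F [-0.4 -0.3 -0.3] w 35.1
delta [-40.55   7.41   0.17] turn 16.4 tilt [-0.004 -0.004]
```

View pics/s5c.png

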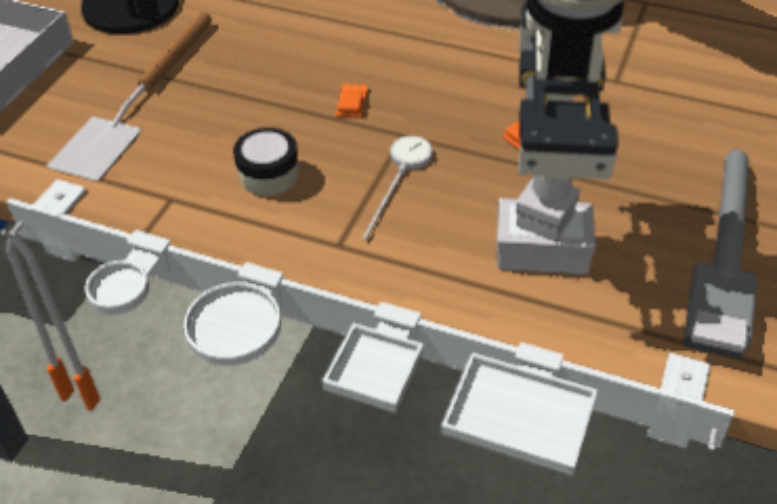

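```bash
python3 -c "
from h import *
deltas([(.482,.1665,.100,17)])
save('side','d5'); a=cv2.imread('pics/d5.png'); cv2.imwrite('pics/d5c.png',cv2.resize(a[120:270,190:340],None,fx=4,fy=4))"
```

```text
t 3.05 pos [0.4835 0.1671 0.1233] jaw 16.3 j [-0.69  0.38  0.33  1.99 -0.17  0.8   0.02] F [0.8 0.1 0.8] w 35.2
delta [-0.02 -0.16  2.33] turn -0.7 tilt [-0.001 -0.002]
```

View pics/d5c.png

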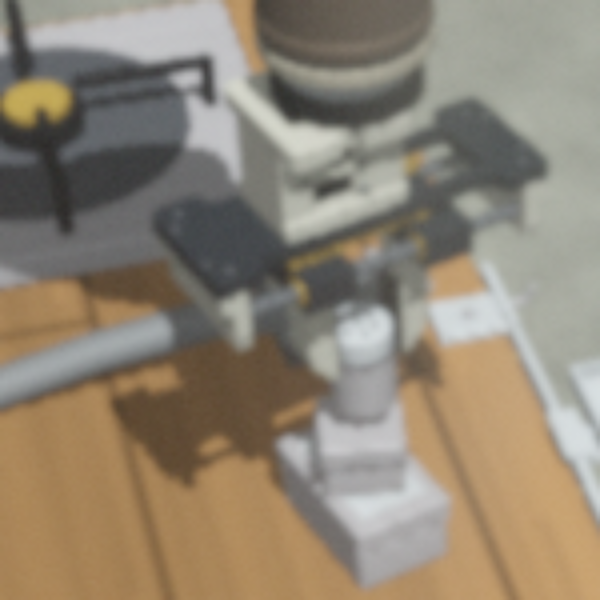

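Emit:
arm_command:
  deltas:
    - {"xyz":[0,0,-2],"turn":0,"jaw":255}
    - {"xyz":[0,0,-4],"turn":0,"jaw":255}
    - {"xyz":[0,0,-6],"turn":0,"jaw":255}
    - {"xyz":[0,0,-7],"turn":0,"jaw":255}

```text
clock: 3.43
position: [0.4847, 0.1677, 0.195]
ee_rot: [1.882, 2.513, 0.002]
force: [1.0, 0.6, -0.4]
width: 0.38
```

```bash
python3 -c "
from h import *
d=save('side','d6'); a=cv2.imread('pics/d6.png'); cv2.imwrite('pics/d6c.png',cv2.resize(a[100:270,190:340],None,fx=3.5,fy=3.5))
c=cloud(d)
deltas([(.482,.1665,.100,17),(.6675,-.2015,.15,0)])"
```

```text
t 3.48 pos [0.4853 0.168  0.1959] jaw 16.3 j [-0.72  0.29  0.36  1.91 -0.12  0.96 -0.02] F [0.4 0.3 0. ] w 35.4
delta [-0.04 -0.4   9.59] turn -0.7 tilt [0.004 0.   ]
t 3.48 pos [0.4853 0.168  0.1959] jaw 16.3 j [-0.72  0.29  0.36  1.91 -0.12  0.96 -0.02] F [0.4 0.3 0. ] w 35.4
delta [-40.58   7.07   4.64] turn 16.3 tilt [0.004 0.   ]
```

View pics/d6c.png

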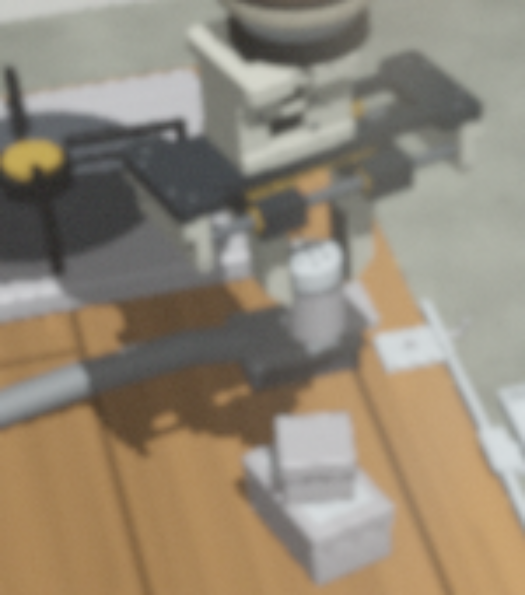

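The shaker is clear of the stack, with the square tin left standing on the long tin. I'll find its base height and move on to the cup.

```bash
python3 -c "
from h import *
d=dict(np.load('/tmp/d6.npz')); c=cloud(d)
u,v=int(190+315/3.5),int(100+262/3.5)
print(c[v-4:v+5:2,u-4:u+5:4,2].round(4), np.median(c[v-3:v+4,u-4:u+5].reshape(-1,3),0))
"
```

```text
[[0.2205 0.2177 0.2175]
 [0.2169 0.2179 0.2199]
 [0.2196 0.2193 0.2163]
 [0.2177 0.22   0.216 ]
 [0.2167 0.2144 0.2126]] [0.48618311 0.16045564 0.21775795]
```

Emit:
arm_command:
  deltas:
    - {"xyz":[-4,0.7,0],"turn":3,"jaw":255}
    - {"xyz":[-8,1.4,0],"turn":6,"jaw":255}
    - {"xyz":[-12,2.1,0],"turn":9,"jaw":255}
    - {"xyz":[-16,2.8,0],"turn":12,"jaw":255}
    - {"xyz":[-20,3.5,0],"turn":16,"jaw":255}

```text
clock: 3.9
position: [0.5754, -0.0157, 0.1954]
ee_rot: [2.215, 2.225, 0.004]
force: [0.9, 0.2, -0.8]
width: 0.379
```

```bash
python3 -c "
from h import *
deltas([(.6675,-.2015,.15,0)])"
```

```text
t 3.9 pos [ 0.5754 -0.0157  0.1954] jaw 0.3 j [-0.41  0.4   0.48  1.77 -0.21  1.02  0.15] F [ 0.9  0.2 -0.8] w 34.9
delta [-18.62   9.12   4.56] turn 0.3 tilt [0.003 0.001]
```

Emit:
arm_command:
  deltas:
    - {"xyz":[-3.7,1.8,0.9],"turn":0,"jaw":255}
    - {"xyz":[-7.4,3.6,1.8],"turn":0,"jaw":255}
    - {"xyz":[-11.1,5.4,2.7],"turn":0,"jaw":255}
    - {"xyz":[-14.8,7.3,3.6],"turn":0,"jaw":255}
    - {"xyz":[-18.6,9.1,4.5],"turn":0,"jaw":255}

```text
clock: 4.32
position: [0.6654, -0.1981, 0.1498]
ee_rot: [2.215, 2.226, 0.004]
force: [-0.2, 0.5, -0.3]
width: 0.379
```

```bash
python3 -c "
from h import *
deltas([(.6675,-.2015,.06,0)])"
```

```text
t 4.32 pos [ 0.6654 -0.1981  0.1498] jaw 0.3 j [-0.07  0.64  0.46  1.5  -0.31  1.07  0.47] F [-0.2  0.5 -0.3] w 34.9
delta [-0.35  0.19  8.98] turn 0.3 tilt [0.002 0.001]
```

Emit:
arm_command:
  deltas:
    - {"xyz":[-0.2,0.1,3],"turn":0,"jaw":255}
    - {"xyz":[-0.2,0.1,6],"turn":0,"jaw":255}
    - {"xyz":[-0.2,0.1,8],"turn":0,"jaw":255}
    - {"xyz":[-0.2,0.1,9],"turn":0,"jaw":255}

```text
clock: 4.65
position: [0.6642, -0.1994, 0.0551]
ee_rot: [-2.213, -2.223, 0.001]
force: [-0.8, 0.8, -0.8]
width: 0.382
```

```bash
python3 -c "
from h import *
deltas([(.6675,-.2015,.03,0)])
for n in ['scene','side']:
  d=save(n,n+'7'); a=cv2.imread(f'pics/{n}7.png')
  u,v=(166,265) if n=='scene' else (425,345)
  cv2.imwrite(f'pics/{n}7c.png',cv2.resize(a[v-70:v+60,u-70:u+70],None,fx=4,fy=4,interpolation=cv2.INTER_CUBIC))"
```

```text
t 4.65 pos [ 0.6642 -0.1994  0.0551] jaw 0.3 j [-0.04  0.74  0.42  1.58 -0.36  0.91  0.51] F [-0.8  0.8 -0.8] w 35.1
delta [-0.22  0.34  2.5 ] turn 0.3 tilt [-0.004  0.003]
```

View pics/scene7c.png

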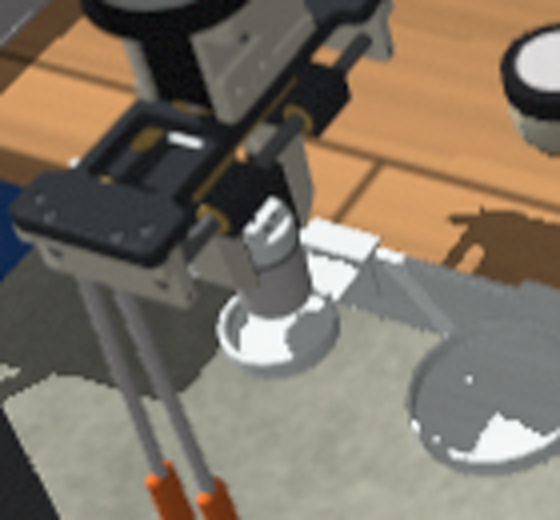

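View pics/side7c.png

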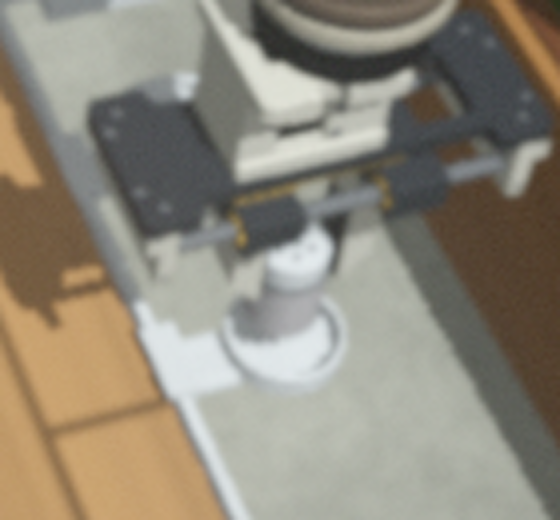

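The shaker hangs over the cup and is upright. I'm lowering it the last 25 mm.

Emit:
arm_command:
  deltas:
    - {"xyz":[-0.2,0.3,0],"turn":0,"jaw":255}
    - {"xyz":[-0.2,0.3,1],"turn":0,"jaw":255}
    - {"xyz":[-0.2,0.3,1.8],"turn":0,"jaw":255}
    - {"xyz":[-0.2,0.3,2.2],"turn":0,"jaw":255}
    - {"xyz":[-0.2,0.3,2.3],"turn":0,"jaw":255}

```text
clock: 5.17
position: [0.6675, -0.2008, 0.0332]
ee_rot: [-2.213, -2.224, 0.0]
force: [-1.3, 0.5, -1.0]
width: 0.38
```

Emit:
arm_command:
  deltas:
    - {"xyz":[0,0,0],"turn":0,"jaw":255}
    - {"xyz":[0,0,0.1],"turn":0,"jaw":255}

```text
clock: 5.33
position: [0.6677, -0.2008, 0.0325]
ee_rot: [-2.213, -2.225, 0.0]
force: [0.8, -0.9, -0.4]
width: 0.381
```

```bash
python3 -c "
from h import *
deltas([(.6675,-.2015,.03,0)])
for n in ['scene','side']:
  d=save(n,n+'8'); a=cv2.imread(f'pics/{n}8.png')
  u,v=(166,265) if n=='scene' else (425,345)
  cv2.imwrite(f'pics/{n}8c.png',cv2.resize(a[v-70:v+60,u-70:u+70],None,fx=4,fy=4,interpolation=cv2.INTER_CUBIC))"
```

```text
t 5.33 pos [ 0.6677 -0.2008  0.0325] jaw 0.3 j [-0.03  0.77  0.41  1.58 -0.37  0.88  0.52] F [ 0.8 -0.9 -0.4] w 35.1
delta [-0.07 -0.02  0.25] turn 0.3 tilt [-0.003  0.003]
```

View pics/side8c.png

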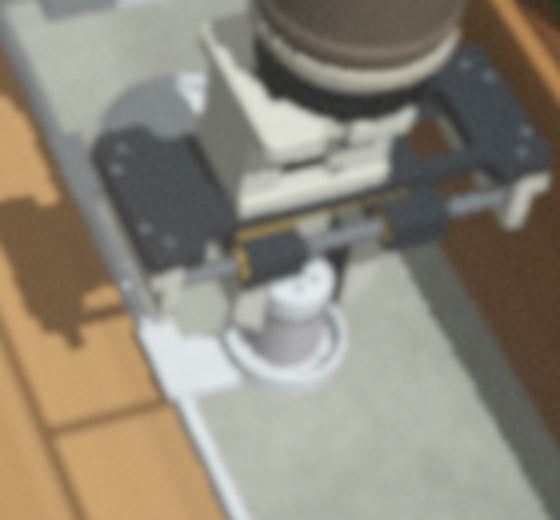

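Emit:
arm_command:
  deltas:
    - {"xyz":[0,0,0.1],"turn":0,"jaw":255}
    - {"xyz":[0,0,0.2],"turn":0,"jaw":255}
    - {"xyz":[0,0,0.2],"turn":0,"jaw":255}

```text
clock: 5.68
position: [0.6681, -0.2009, 0.0313]
ee_rot: [-2.213, -2.225, -0.001]
force: [-1.4, 0.1, 4.0]
width: 0.38
```

Emit:
arm_command:
  deltas:
    - {"xyz":[0,0,0.1],"turn":0,"jaw":255}
    - {"xyz":[0,0,0.2],"turn":0,"jaw":255}
    - {"xyz":[0,0,0.2],"turn":0,"jaw":255}

```text
clock: 5.93
position: [0.6685, -0.201, 0.0309]
ee_rot: [-2.214, -2.226, -0.003]
force: [-2.6, 2.0, 9.9]
width: 0.38
```

It's touching down (Fz 10 N). I'll open and go up.

Emit:
arm_command:
  deltas:
    - {"xyz":[0,0,-0.1],"turn":0,"jaw":0}
    - {"xyz":[0,0,-0.1],"turn":0,"jaw":0}
    - {"xyz":[0,0,-0.1],"turn":0,"jaw":0}
    - {"xyz":[0,0,-0.1],"turn":0,"jaw":0}
    - {"xyz":[0,0,-0.1],"turn":0,"jaw":0}

```text
clock: 6.35
position: [0.6685, -0.201, 0.0316]
ee_rot: [-2.214, -2.226, -0.002]
force: [0.1, -0.6, -0.5]
width: 0.693
```

Emit:
arm_command:
  deltas:
    - {"xyz":[0,0,-2],"turn":0,"jaw":0}
    - {"xyz":[0,0,-5],"turn":0,"jaw":0}
    - {"xyz":[0,0,-9],"turn":0,"jaw":0}
    - {"xyz":[0,0,-11],"turn":0,"jaw":0}

```text
clock: 6.68
position: [0.6698, -0.2021, 0.1457]
ee_rot: [2.215, 2.226, 0.005]
force: [1.4, -1.8, 0.2]
width: 0.972
```

```bash
python3 -c "
from h import *
deltas([(.479,.164,.15,81)])
for n in ['side']:
  d=save(n,n+'9'); a=cv2.imread(f'pics/{n}9.png')
  u,v=(425,345)
  cv2.imwrite(f'pics/{n}9c.png',cv2.resize(a[v-70:v+60,u-70:u+70],None,fx=4,fy=4,interpolation=cv2.INTER_CUBIC))
  c=cloud(d); q=c[(abs(c[...,0]-.668)<.03)&(abs(c[...,1]+.2)<.03)&(c[...,2]>.046)&(c[...,2]<.058)]; print(len(q),cv2.minAreaRect((q[:,:2]*1000).astype(np.float32)),q.mean(0))
"
```

```text
t 6.68 pos [ 0.6698 -0.2021  0.1457] jaw 0.3 j [-0.06  0.65  0.46  1.49 -0.32  1.07  0.48] F [ 1.4 -1.8  0.2] w 89.4
delta [ 36.71 -18.89  -0.43] turn -80.7 tilt [0.003 0.001]
243 ((668.3394165039062, -201.00025939941406), (34.63139724731445, 33.049110412597656), 75.25992584228516) [ 0.66751263 -0.20238479  0.05191099]
```

View pics/side9c.png

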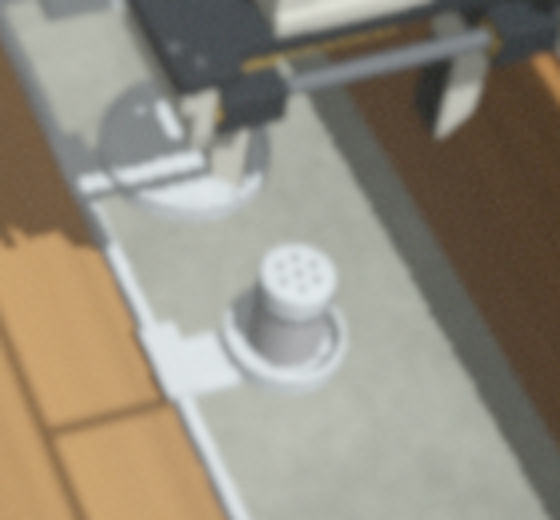

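The shaker stands in its cup, with its top at z 0.052 and centred within 2 mm. On to the square tin, with the jaws along its −9.6° axis.

Emit:
arm_command:
  deltas:
    - {"xyz":[3.6,-1.9,0],"turn":3,"jaw":0}
    - {"xyz":[7.2,-3.8,0],"turn":7,"jaw":0}
    - {"xyz":[10.8,-5.6,0],"turn":10,"jaw":0}
    - {"xyz":[14.4,-7.4,0],"turn":10,"jaw":0}
    - {"xyz":[18,-9.3,0],"turn":10,"jaw":0}

```text
clock: 7.15
position: [0.5763, -0.0218, 0.1479]
ee_rot: [2.398, 2.022, 0.009]
force: [1.2, 1.7, 0.2]
width: 0.997
```

```bash
python3 -c "
from h import *
deltas([(.479,.164,.13,-9.6)])
"
```

```text
t 7.15 pos [ 0.5763 -0.0218  0.1479] jaw -9.7 j [-0.43  0.46  0.53  1.83 -0.29  0.92  0.06] F [1.2 1.7 0.2] w 91.7
delta [ 16.66 -12.75   1.72] turn -0.1 tilt [0.008 0.   ]
```

Emit:
arm_command:
  deltas:
    - {"xyz":[3.3,-2.5,0.3],"turn":0,"jaw":0}
    - {"xyz":[6.6,-5,0.6],"turn":0,"jaw":0}
    - {"xyz":[10,-7.6,1],"turn":0,"jaw":0}
    - {"xyz":[13.4,-10.2,1.4],"turn":0,"jaw":0}
    - {"xyz":[16.7,-12.8,1.7],"turn":0,"jaw":0}

```text
clock: 7.57
position: [0.4795, 0.1619, 0.1303]
ee_rot: [2.398, 2.022, 0.01]
force: [1.1, 1.0, 0.1]
width: 0.998
```

Emit:
arm_command:
  deltas:
    - {"xyz":[0,0,0],"turn":0,"jaw":0}
    - {"xyz":[0,0,0],"turn":0,"jaw":0}

```text
clock: 7.73
position: [0.4777, 0.1648, 0.1297]
ee_rot: [2.393, 2.03, 0.008]
force: [0.8, -0.5, -0.7]
width: 0.997
```

Run:
```python
from h import *
d=save('wrist','w2');c=cloud(d)
deltas([(.479,.164,.0575,-9.6)])
m=(abs(c[...,0]-.48)<.08)&(abs(c[...,1]-.165)<.08)
for lo,hi in [(.074,.085),(.038,.05)]:
    q=c[m&(c[...,2]>lo)&(c[...,2]<hi)]
    if len(q)<9: continue
    r=cv2.minAreaRect((q[:,:2]*1000).astype(np.float32)); print(lo,len(q),np.median(q[:,2]).round(4),np.round(r[0],1),np.round(r[1],1),round(r[2],1))
```

```text
t 7.78 pos [0.479  0.1626 0.1301] jaw -9.6 j [-0.83  0.37  0.51  2.01 -0.25  0.81 -0.34] F [ 0.1 -0.2 -0.4] w 92.2
delta [ 0.13 -0.08  7.26] turn 0.0 tilt [0.007 0.   ]
0.074 5502 0.0785 [479.2 164.4] [46.4 46.1] 80.6
0.038 4572 0.0426 [478.8 165.7] [58.3 92. ] 15.7
```

View pics/w2.png

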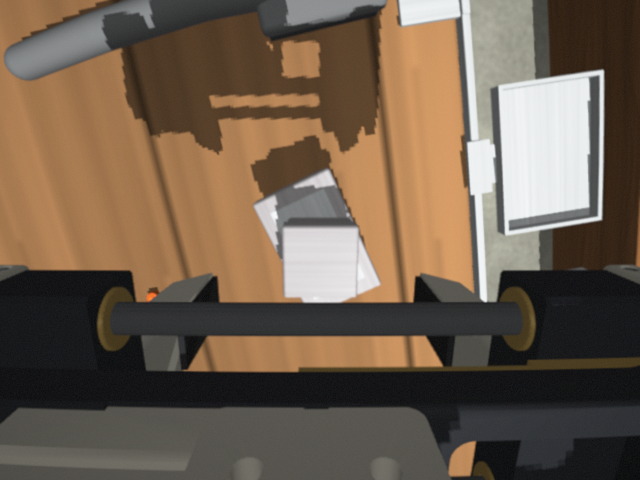

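The square tin is square to the jaws at about (320,262). I'm descending and gripping.

Emit:
arm_command:
  deltas:
    - {"xyz":[0.1,0,3],"turn":0,"jaw":0}
    - {"xyz":[0.1,0,5.5],"turn":0,"jaw":0}
    - {"xyz":[0.1,0,6.8],"turn":0,"jaw":0}
    - {"xyz":[0.1,0,7.2],"turn":0,"jaw":0}
    - {"xyz":[0.1,0,7.2],"turn":0,"jaw":0}

```text
clock: 8.2
position: [0.4801, 0.1615, 0.0574]
ee_rot: [2.398, 2.021, 0.006]
force: [-0.0, 0.1, 0.2]
width: 1.002
```

```bash
python3 -c "
from h import *
deltas([(.479,.1642,.0575,-9.6)])
"
```

```text
t 8.2 pos [0.4801 0.1615 0.0574] jaw -9.8 j [-0.76  0.49  0.44  2.07 -0.34  0.64 -0.26] F [-0.   0.1  0.2] w 92.2
delta [ 0.24 -0.15 -0.01] turn -0.2 tilt [ 0.006 -0.001]
```

Emit:
arm_command:
  deltas:
    - {"xyz":[0.2,-0.1,0],"turn":0,"jaw":100}
    - {"xyz":[0.2,-0.1,0],"turn":0,"jaw":255}
    - {"xyz":[0.2,-0.1,0],"turn":0,"jaw":255}
    - {"xyz":[0.2,-0.1,0],"turn":0,"jaw":255}
    - {"xyz":[0.2,-0.1,0],"turn":0,"jaw":255}
  force: 25

```text
clock: 8.62
position: [0.4797, 0.1639, 0.0579]
ee_rot: [2.398, 2.021, 0.008]
force: [-0.3, -0.1, -0.5]
width: 0.691
```

Emit:
arm_command:
  deltas:
    - {"xyz":[0,0,0],"turn":0,"jaw":255}
    - {"xyz":[0,0,0],"turn":0,"jaw":255}
    - {"xyz":[0,0,0],"turn":0,"jaw":255}
    - {"xyz":[0,0,0],"turn":0,"jaw":255}
    - {"xyz":[0,0,0],"turn":0,"jaw":255}

```text
clock: 9.03
position: [0.4799, 0.164, 0.0581]
ee_rot: [2.398, 2.022, 0.009]
force: [0.6, 0.2, 4.4]
width: 0.499
```

Emit:
arm_command:
  deltas:
    - {"xyz":[0,0,-0.5],"turn":0,"jaw":255}
    - {"xyz":[0,0,-2],"turn":0,"jaw":255}
    - {"xyz":[0,0,-4],"turn":0,"jaw":255}
    - {"xyz":[0,0,-5],"turn":0,"jaw":255}

```text
clock: 9.37
position: [0.48, 0.1639, 0.1097]
ee_rot: [2.398, 2.021, 0.01]
force: [-0.3, -0.4, -0.7]
width: 0.503
```

```bash
python3 -c "
from h import *
deltas([(.667,.0615,.10,0)])
save('side','d10'); a=cv2.imread('pics/d10.png'); cv2.imwrite('pics/d10c.png',cv2.resize(a[120:270,190:340],None,fx=4,fy=4))
"
```

```text
t 9.37 pos [0.48   0.1639 0.1097] jaw -9.8 j [-0.82  0.41  0.5   2.03 -0.27  0.76 -0.32] F [-0.3 -0.4 -0.7] w 46.2
delta [-6.93 20.16  1.13] turn -9.8 tilt [ 0.008 -0.   ]
```

View pics/d10c.png

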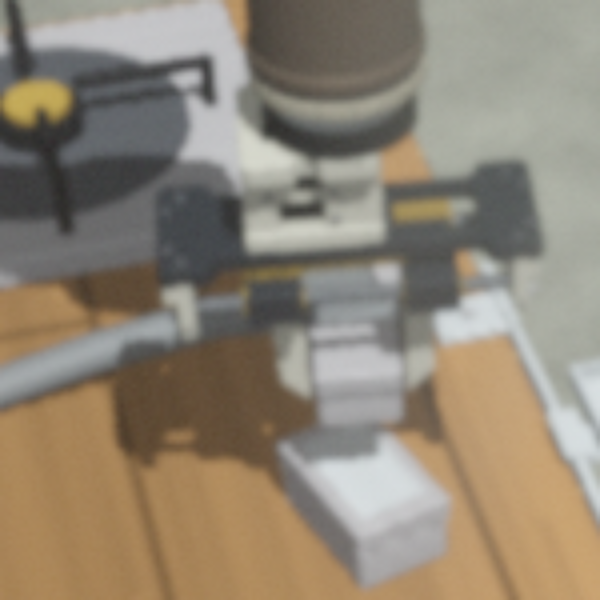

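The square tin is held and the long tin is left on the shelf. Carry it to the square tray.

Emit:
arm_command:
  deltas:
    - {"xyz":[-1.4,4,0],"turn":-2,"jaw":255}
    - {"xyz":[-2.8,7.9,0],"turn":-4,"jaw":255}
    - {"xyz":[-4.2,11.8,0],"turn":-6,"jaw":255}
    - {"xyz":[-5.6,15.8,0],"turn":-8,"jaw":255}
    - {"xyz":[-6.8,19.6,0.2],"turn":-10,"jaw":255}

```text
clock: 9.83
position: [0.6636, 0.0631, 0.1103]
ee_rot: [2.21, 2.224, 0.013]
force: [-0.2, 0.2, -0.4]
width: 0.498
```

Emit:
arm_command:
  deltas:
    - {"xyz":[0,0.3,0.6],"turn":0,"jaw":255}
    - {"xyz":[0,0.3,1],"turn":0,"jaw":255}

```text
clock: 10.0
position: [0.6686, 0.06, 0.0989]
ee_rot: [2.213, 2.219, 0.012]
force: [-1.0, 0.8, -0.9]
width: 0.502
```

Run:
```python
from h import *
d=save('wrist','w3');c=cloud(d)
deltas([(.667,.0625,.05,0)])
for y0,y1 in [(.0,.115),(.12,.3)]:
  q=c[(c[...,0]>.625)&(c[...,0]<.75)&(c[...,1]>y0)&(c[...,1]<y1)&(c[...,2]>.006)&(c[...,2]<.014)]
  if len(q)>9: print(len(q),cv2.minAreaRect((q[:,:2]*1000).astype(np.float32)))
```

```text
t 10.05 pos [0.6663 0.0619 0.0979] jaw 0.3 j [-0.44  0.65  0.43  1.63 -0.32  0.93  0.1 ] F [-0.9  0.  -2.4] w 45.8
delta [0.06 0.03 4.79] turn 0.3 tilt [0.008 0.001]
953 ((666.9874877929688, 76.58073425292969), (68.3356704711914, 40.38096618652344), 0.11499638855457306)
1900 ((667.4168090820312, 178.15426635742188), (80.78978729248047, 75.2728271484375), 0.21302875876426697)
```

View pics/w3.png

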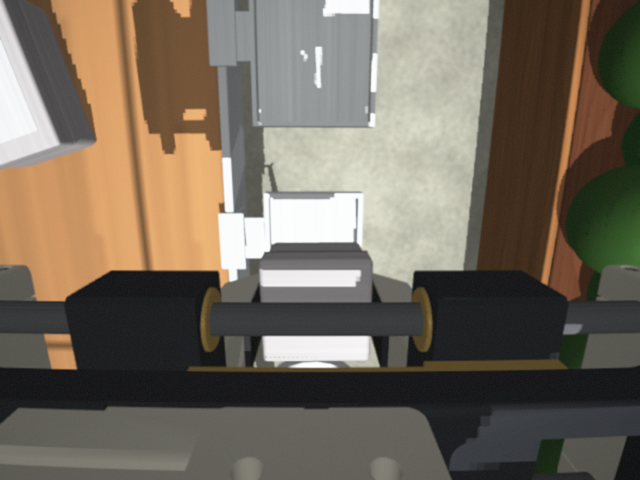

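The tray centre measures (0.667,0.0628). In the wrist view the held tin at (315,300) sits right over it, so I'm lowering it.

Emit:
arm_command:
  deltas:
    - {"xyz":[0,0,2.5],"turn":0,"jaw":255}
    - {"xyz":[0,0,5],"turn":0,"jaw":255}
    - {"xyz":[0,0,6.5],"turn":0,"jaw":255}
    - {"xyz":[0,0,7.2],"turn":0,"jaw":255}
    - {"xyz":[0,0,7.6],"turn":0,"jaw":255}

```text
clock: 10.47
position: [0.6652, 0.0631, 0.0206]
ee_rot: [2.213, 2.225, 0.007]
force: [-0.1, -0.9, -0.4]
width: 0.5
```

Run:
```python
from h import *
deltas([(.667,.0625,.0145,0)])
d=save('side','d11'); a=cv2.imread('pics/d11.png'); cv2.imwrite('pics/d11c.png',cv2.resize(a[190:320,300:450],None,fx=4,fy=4))
```

```text
t 10.47 pos [0.6652 0.0631 0.0206] jaw 0.3 j [-0.42  0.74  0.38  1.68 -0.36  0.79  0.14] F [-0.1 -0.9 -0.4] w 46.0
delta [-0.06  0.17  0.61] turn 0.3 tilt [0.005 0.001]
```

View pics/d11c.png

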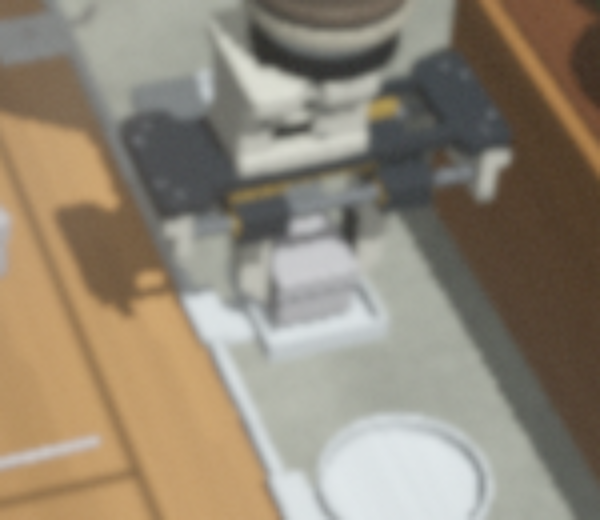

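Emit:
arm_command:
  deltas:
    - {"xyz":[0,0.2,0.2],"turn":0,"jaw":255}
    - {"xyz":[0,0.2,0.4],"turn":0,"jaw":255}
    - {"xyz":[0,0.2,0.5],"turn":0,"jaw":255}
    - {"xyz":[0,0.2,0.5],"turn":0,"jaw":255}

```text
clock: 10.85
position: [0.6681, 0.063, 0.0163]
ee_rot: [2.212, 2.224, 0.009]
force: [0.7, 0.2, -0.9]
width: 0.499
```

Emit:
arm_command:
  deltas:
    - {"xyz":[0,0,0.1],"turn":0,"jaw":255}
    - {"xyz":[0,0,0.1],"turn":0,"jaw":255}

```text
clock: 11.02
position: [0.6682, 0.063, 0.0157]
ee_rot: [2.212, 2.224, 0.009]
force: [-0.1, -0.5, -1.8]
width: 0.498
```

Emit:
arm_command:
  deltas:
    - {"xyz":[0,0,0.1],"turn":0,"jaw":255}
    - {"xyz":[0,0,0.2],"turn":0,"jaw":255}
    - {"xyz":[0,0,0.2],"turn":0,"jaw":255}

```text
clock: 11.27
position: [0.6685, 0.0629, 0.0142]
ee_rot: [2.212, 2.224, 0.01]
force: [-1.7, 0.1, 4.8]
width: 0.498
```

Emit:
arm_command:
  deltas:
    - {"xyz":[0,0,0.1],"turn":0,"jaw":255}
    - {"xyz":[0,0,0.1],"turn":0,"jaw":255}

```text
clock: 11.43
position: [0.6685, 0.063, 0.0142]
ee_rot: [2.212, 2.224, 0.011]
force: [-4.7, -0.4, 10.3]
width: 0.498
```

Emit:
arm_command:
  deltas:
    - {"xyz":[0,0,-0.1],"turn":0,"jaw":0}
    - {"xyz":[0,0,-0.1],"turn":0,"jaw":0}
    - {"xyz":[0,0,-0.1],"turn":0,"jaw":0}
    - {"xyz":[0,0,-0.1],"turn":0,"jaw":0}
    - {"xyz":[0,0,-0.1],"turn":0,"jaw":0}

```text
clock: 11.85
position: [0.6685, 0.0629, 0.015]
ee_rot: [2.213, 2.224, 0.011]
force: [-0.1, -1.2, -0.2]
width: 0.813
```

Emit:
arm_command:
  deltas:
    - {"xyz":[0,0,-2],"turn":0,"jaw":0}
    - {"xyz":[0,0,-5],"turn":0,"jaw":0}
    - {"xyz":[0,0,-8],"turn":0,"jaw":0}
    - {"xyz":[0,0,-10],"turn":0,"jaw":0}

```text
clock: 12.18
position: [0.6685, 0.0626, 0.1176]
ee_rot: [2.212, 2.223, 0.013]
force: [0.6, -0.2, 1.0]
width: 0.996
```

Run:
```python
from h import *
deltas([(.479,.165,.11,15.9)])
d=save('side','d12'); a=cv2.imread('pics/d12.png'); cv2.imwrite('pics/d12c.png',cv2.resize(a[190:320,300:450],None,fx=4,fy=4))
c=cloud(d); q=c[(abs(c[...,0]-.667)<.03)&(abs(c[...,1]-.063)<.04)&(c[...,2]>.03)&(c[...,2]<.042)]; print(len(q),cv2.minAreaRect((q[:,:2]*1000).astype(np.float32)),q.mean(0))
```

```text
t 12.18 pos [0.6685 0.0626 0.1176] jaw 0.3 j [-0.45  0.63  0.44  1.61 -0.31  0.97  0.09] F [ 0.6 -0.2  1. ] w 91.6
delta [ 10.34 -18.91   0.59] turn -15.6 tilt [0.01  0.002]
370 ((667.05908203125, 63.314369201660156), (50.77018356323242, 46.78049850463867), 88.42139434814453) [0.66564454 0.06174039 0.03669361]
```

View pics/d12c.png

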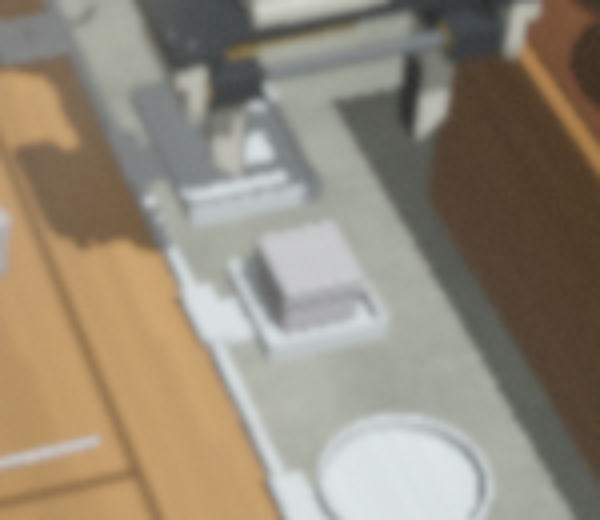

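The square tin sits in its tray, with the top at z 0.036–0.037 and the centre about (0.667,0.063). Next the long tin, jaws at 15.9°.

Emit:
arm_command:
  deltas:
    - {"xyz":[2,-3.6,0],"turn":-4,"jaw":0}
    - {"xyz":[4,-7.2,0],"turn":-8,"jaw":0}
    - {"xyz":[6,-10.8,0.2],"turn":-12,"jaw":0}
    - {"xyz":[8,-14.4,0.4],"turn":-16,"jaw":0}
    - {"xyz":[9.9,-18,0.6],"turn":-16,"jaw":0}

```text
clock: 12.65
position: [0.4883, 0.1614, 0.1126]
ee_rot: [1.872, 2.51, 0.018]
force: [0.1, 0.7, -0.3]
width: 1.0
```

Run:
```python
from h import *
d=save('wrist','w4');c=cloud(d)
deltas([(.479,.165,.016,15.9)])
q=c[(abs(c[...,0]-.48)<.08)&(abs(c[...,1]-.165)<.08)&(c[...,2]>.036)&(c[...,2]<.05)]
r=cv2.minAreaRect((q[:,:2]*1000).astype(np.float32)); print(len(q),r)
```

```text
t 12.7 pos [0.4797 0.1656 0.1109] jaw 16.7 j [-0.72  0.39  0.36  2.02 -0.2   0.76  0.06] F [-10.   2.  -2.] w 91.7
delta [-0.06 -0.15  9.49] turn 0.8 tilt [0.006 0.004]
11421 ((478.18389892578125, 167.41079711914062), (58.135414123535156, 86.8634262084961), 15.932250022888184)
```

View pics/w4.png

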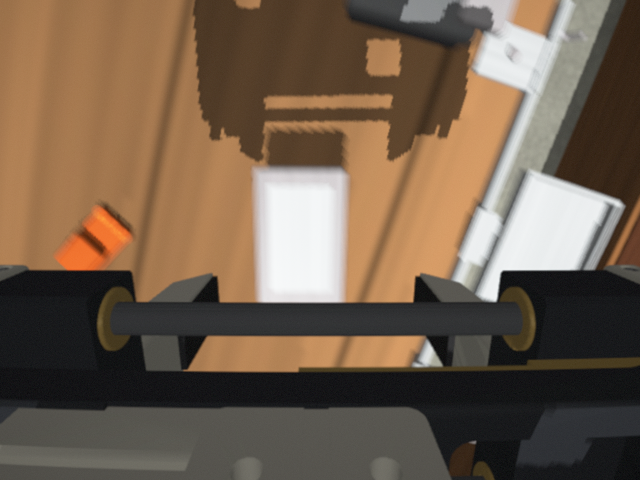

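Emit:
arm_command:
  deltas:
    - {"xyz":[0,-0.1,1],"turn":0.8,"jaw":0}
    - {"xyz":[0,-0.1,4.5],"turn":0.8,"jaw":0}
    - {"xyz":[0,-0.1,7],"turn":0.8,"jaw":0}
    - {"xyz":[0,-0.1,8],"turn":0.8,"jaw":0}
    - {"xyz":[0,-0.1,8.5],"turn":0.8,"jaw":0}

```text
clock: 13.12
position: [0.4785, 0.165, 0.0244]
ee_rot: [1.893, 2.506, 0.007]
force: [0.1, -0.0, -0.1]
width: 0.999
```

Run:
```python
from h import *
deltas([(.479,.165,.016,15.9)])
```

```text
t 13.12 pos [0.4785 0.165  0.0244] jaw 15.9 j [-0.66  0.53  0.3   2.09 -0.29  0.56  0.12] F [ 0.1 -0.  -0.1] w 91.9
delta [-0.01  0.05  0.84] turn -0.0 tilt [0.004 0.003]
```

Emit:
arm_command:
  deltas:
    - {"xyz":[0,0,0.5],"turn":0,"jaw":0}
    - {"xyz":[0,0,0.8],"turn":0,"jaw":50}
    - {"xyz":[0,0,0.8],"turn":0,"jaw":255}
    - {"xyz":[0,0,0.8],"turn":0,"jaw":255}
    - {"xyz":[0,0,0.8],"turn":0,"jaw":255}
  force: 30

```text
clock: 13.53
position: [0.4791, 0.1652, 0.0172]
ee_rot: [1.893, 2.505, 0.009]
force: [-0.7, -0.5, -0.3]
width: 0.759
```

Emit:
arm_command:
  deltas:
    - {"xyz":[0,0,0],"turn":0,"jaw":255}
    - {"xyz":[0,0,0],"turn":0,"jaw":255}
    - {"xyz":[0,0,0],"turn":0,"jaw":255}
    - {"xyz":[0,0,0],"turn":0,"jaw":255}
    - {"xyz":[0,0,0],"turn":0,"jaw":255}

```text
clock: 13.95
position: [0.4796, 0.1654, 0.0178]
ee_rot: [1.892, 2.505, 0.011]
force: [-1.3, -0.5, 6.9]
width: 0.625
```

Emit:
arm_command:
  deltas:
    - {"xyz":[0,0,-0.5],"turn":0,"jaw":255}
    - {"xyz":[0,0,-2],"turn":0,"jaw":255}
    - {"xyz":[0,0,-4],"turn":0,"jaw":255}
    - {"xyz":[0,0,-6],"turn":0,"jaw":255}

```text
clock: 14.28
position: [0.4786, 0.1648, 0.0783]
ee_rot: [1.893, 2.505, 0.008]
force: [-0.5, 0.1, -2.0]
width: 0.627
```

```bash
python3 -c "
from h import *
deltas([(.667,.197,.075,0)])
save('side','d13'); a=cv2.imread('pics/d13.png'); cv2.imwrite('pics/d13c.png',cv2.resize(a[120:270,190:340],None,fx=4,fy=4))
"
```

```text
t 14.28 pos [0.4786 0.1648 0.0783] jaw 15.8 j [-0.7   0.44  0.35  2.05 -0.24  0.68  0.08] F [-0.5  0.1 -2. ] w 57.7
delta [-2.05 19.01  0.43] turn 15.8 tilt [0.005 0.003]
```

View pics/d13c.png

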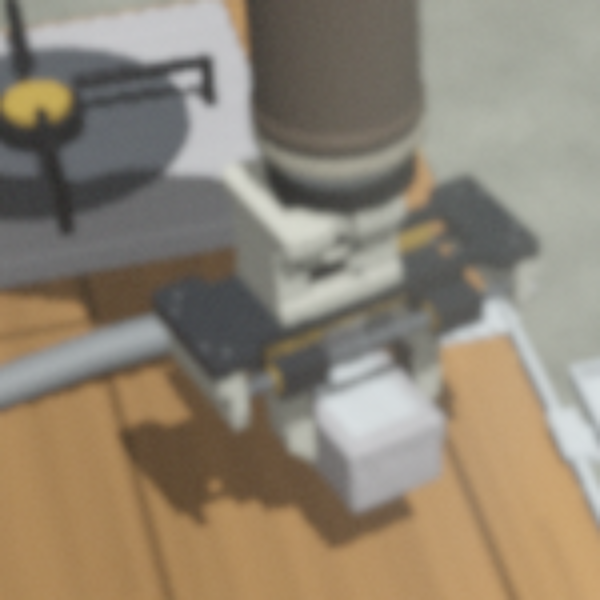

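The long tin is gripped and lifted level. Carry it to the oblong tray.

Emit:
arm_command:
  deltas:
    - {"xyz":[-0.4,3.8,0],"turn":3,"jaw":255}
    - {"xyz":[-0.8,7.6,0],"turn":6,"jaw":255}
    - {"xyz":[-1.2,11.4,0],"turn":10,"jaw":255}
    - {"xyz":[-1.6,15.2,0],"turn":13,"jaw":255}
    - {"xyz":[-2,18.8,0],"turn":16,"jaw":255}

```text
clock: 14.75
position: [0.6683, 0.198, 0.0837]
ee_rot: [2.226, 2.214, 0.016]
force: [0.5, 0.6, -2.1]
width: 0.63
```

Emit:
arm_command:
  deltas:
    - {"xyz":[0,0.2,0],"turn":0,"jaw":255}
    - {"xyz":[0,0.2,0],"turn":0,"jaw":255}

```text
clock: 14.92
position: [0.6718, 0.1977, 0.083]
ee_rot: [2.225, 2.213, 0.015]
force: [-1.3, -0.8, -1.5]
width: 0.63
```

Run:
```python
from h import *
deltas([(.667,.197,.018,0)])
for n in ['scene','side']:
  d=save(n,n+'14'); a=cv2.imread(f'pics/{n}14.png')
  u,v=(357,325) if n=='scene' else (360,220)
  cv2.imwrite(f'pics/{n}14c.png',cv2.resize(a[v-70:v+60,u-70:u+70],None,fx=4,fy=4,interpolation=cv2.INTER_CUBIC))
```

```text
t 14.92 pos [0.6718 0.1977 0.083 ] jaw -0.3 j [-0.62  0.71  0.42  1.55 -0.34  0.95 -0.09] F [-1.3 -0.8 -1.5] w 57.9
delta [-0.11 -0.54  6.49] turn -0.3 tilt [0.009 0.005]
```

View pics/scene14c.png

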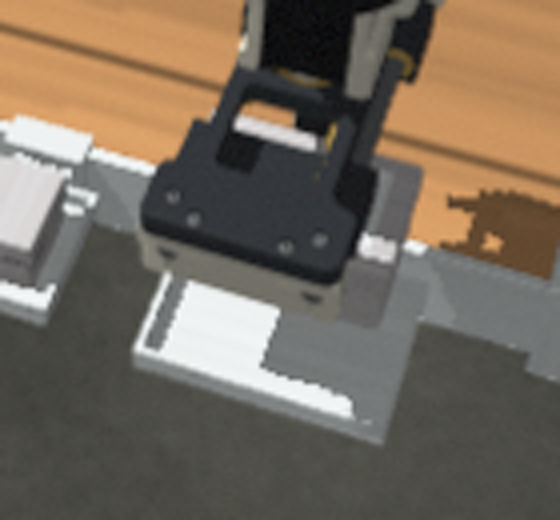

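View pics/side14c.png

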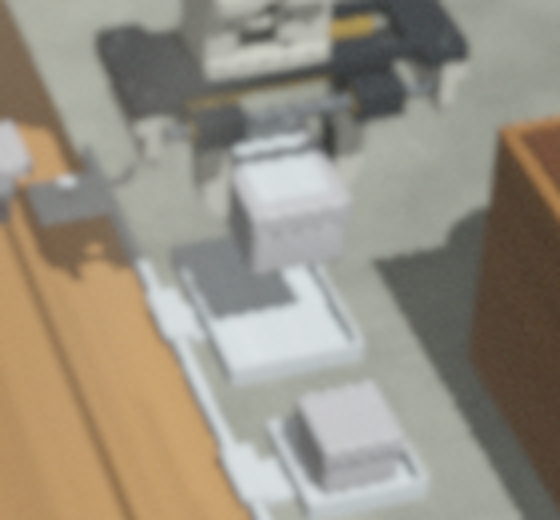

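The tin hangs level over the tray and parallel to it. I'm lowering it with a −0.5 cm y correction.

Emit:
arm_command:
  deltas:
    - {"xyz":[-0.1,-0.4,1],"turn":0,"jaw":255}
    - {"xyz":[-0.1,-0.4,3],"turn":0,"jaw":255}
    - {"xyz":[-0.1,-0.4,4.5],"turn":0,"jaw":255}
    - {"xyz":[-0.1,-0.4,5.3],"turn":0,"jaw":255}
    - {"xyz":[-0.1,-0.4,5.7],"turn":0,"jaw":255}

```text
clock: 15.43
position: [0.6633, 0.1967, 0.0244]
ee_rot: [-2.226, -2.216, -0.009]
force: [0.0, -0.3, -1.0]
width: 0.626
```

Run:
```python
from h import *
deltas([(.667,.197,.018,0)])
```

```text
t 15.43 pos [0.6633 0.1967 0.0244] jaw -0.3 j [-0.6   0.76  0.39  1.61 -0.37  0.84 -0.07] F [ 0.  -0.3 -1. ] w 57.6
delta [0.03 0.36 0.65] turn -0.3 tilt [0.004 0.004]
```

Emit:
arm_command:
  deltas:
    - {"xyz":[0,0.3,0.2],"turn":0,"jaw":255}
    - {"xyz":[0,0.3,0.4],"turn":0,"jaw":255}
    - {"xyz":[0,0.3,0.5],"turn":0,"jaw":255}
    - {"xyz":[0,0.3,0.5],"turn":0,"jaw":255}

```text
clock: 15.77
position: [0.6667, 0.1967, 0.0199]
ee_rot: [-2.226, -2.216, -0.01]
force: [-0.6, 0.8, -1.5]
width: 0.63
```

Emit:
arm_command:
  deltas:
    - {"xyz":[0,0,0.1],"turn":0,"jaw":255}
    - {"xyz":[0,0,0.2],"turn":0,"jaw":255}
    - {"xyz":[0,0,0.2],"turn":0,"jaw":255}

```text
clock: 16.02
position: [0.6669, 0.1968, 0.0181]
ee_rot: [-2.226, -2.216, -0.011]
force: [0.7, -0.6, -1.1]
width: 0.63
```

Emit:
arm_command:
  deltas:
    - {"xyz":[0,0,0.1],"turn":0,"jaw":255}
    - {"xyz":[0,0,0.1],"turn":0,"jaw":255}

```text
clock: 16.18
position: [0.6669, 0.1969, 0.018]
ee_rot: [-2.226, -2.216, -0.011]
force: [-1.9, -0.6, 6.8]
width: 0.629
```

Emit:
arm_command:
  deltas:
    - {"xyz":[0,0,0.1],"turn":0,"jaw":255}
    - {"xyz":[0,0,0.1],"turn":0,"jaw":255}

```text
clock: 16.35
position: [0.6669, 0.1969, 0.018]
ee_rot: [-2.226, -2.216, -0.012]
force: [-4.8, -0.3, 7.3]
width: 0.63
```

It's seated. Release and lift, then go for the jar.

Emit:
arm_command:
  deltas:
    - {"xyz":[0,0,-0.1],"turn":0,"jaw":0}
    - {"xyz":[0,0,-0.1],"turn":0,"jaw":0}
    - {"xyz":[0,0,-0.1],"turn":0,"jaw":0}
    - {"xyz":[0,0,-0.1],"turn":0,"jaw":0}
    - {"xyz":[0,0,-0.1],"turn":0,"jaw":0}

```text
clock: 16.77
position: [0.6669, 0.1969, 0.0188]
ee_rot: [-2.226, -2.216, -0.012]
force: [0.1, -0.4, 0.6]
width: 0.943
```

Emit:
arm_command:
  deltas:
    - {"xyz":[0,0,-2],"turn":0,"jaw":0}
    - {"xyz":[0,0,-5],"turn":0,"jaw":0}
    - {"xyz":[0,0,-8],"turn":0,"jaw":0}
    - {"xyz":[0,0,-10],"turn":0,"jaw":0}

```text
clock: 17.1
position: [0.6673, 0.1963, 0.1215]
ee_rot: [2.226, 2.216, 0.015]
force: [1.4, 0.2, 0.4]
width: 0.998
```

Run:
```python
from h import *
deltas([(.478,-.136,.12,0)])
d=save('side','d15'); a=cv2.imread('pics/d15.png'); cv2.imwrite('pics/d15c.png',cv2.resize(a[160:290,290:440],None,fx=4,fy=4))
c=cloud(d); q=c[(abs(c[...,0]-.667)<.04)&(abs(c[...,1]-.197)<.06)&(c[...,2]>.038)&(c[...,2]<.05)]; print(len(q),cv2.minAreaRect((q[:,:2]*1000).astype(np.float32)),q.mean(0))
```

```text
t 17.1 pos [0.6673 0.1963 0.1215] jaw -0.3 j [-0.63  0.66  0.44  1.53 -0.32  1.01 -0.11] F [1.4 0.2 0.4] w 91.8
delta [-33.32 -18.77  -0.19] turn -0.3 tilt [0.007 0.006]
731 ((665.2875366210938, 198.2275390625), (96.98211669921875, 60.58970260620117), 88.97883605957031) [0.66377047 0.19348139 0.04517265]
```

View pics/d15c.png

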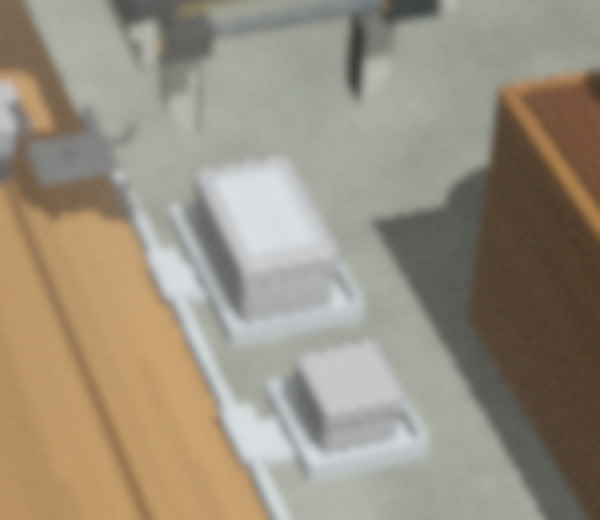

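The long tin is flat in its tray. Next, the jar.

Emit:
arm_command:
  deltas:
    - {"xyz":[-3.4,-1.9,0],"turn":0,"jaw":0}
    - {"xyz":[-6.8,-3.8,0],"turn":0,"jaw":0}
    - {"xyz":[-10.2,-5.7,0],"turn":0,"jaw":0}
    - {"xyz":[-13.6,-7.6,0],"turn":0,"jaw":0}
    - {"xyz":[-17,-9.5,0],"turn":0,"jaw":0}

```text
clock: 17.57
position: [0.5722, 0.0257, 0.1226]
ee_rot: [2.224, 2.214, 0.022]
force: [-0.5, -1.0, 0.7]
width: 1.0
```

Run:
```python
from h import *
deltas([(.478,-.136,.12,0)])
```

```text
t 17.57 pos [0.5722 0.0257 0.1226] jaw -0.3 j [-0.46  0.48  0.46  1.86 -0.28  0.85  0.13] F [-0.5 -1.   0.7] w 92.0
delta [-16.21  -9.35   0.02] turn -0.3 tilt [0.012 0.008]
```

Emit:
arm_command:
  deltas:
    - {"xyz":[-3.4,-2,0],"turn":0,"jaw":0}
    - {"xyz":[-6.8,-4,0],"turn":0,"jaw":0}
    - {"xyz":[-10.2,-6,0],"turn":0,"jaw":0}
    - {"xyz":[-13.6,-8,0],"turn":0,"jaw":0}
    - {"xyz":[-16.1,-9.3,0],"turn":0,"jaw":0}

```text
clock: 17.98
position: [0.476, -0.1377, 0.1202]
ee_rot: [2.227, 2.212, 0.021]
force: [-1.1, -0.0, -0.1]
width: 1.0
```

Emit:
arm_command:
  deltas:
    - {"xyz":[0,0,0],"turn":0,"jaw":0}
    - {"xyz":[0,0,0],"turn":0,"jaw":0}

```text
clock: 18.15
position: [0.4749, -0.1397, 0.1203]
ee_rot: [2.232, 2.206, 0.021]
force: [-0.2, -0.2, -0.3]
width: 1.0
```

Run:
```python
from h import *
d=save('wrist','w5');c=cloud(d)
deltas([(.478,-.136,.016,0)])
q=c[(abs(c[...,0]-.48)<.06)&(abs(c[...,1]+.135)<.06)&(c[...,2]>.036)&(c[...,2]<.05)]
r=cv2.minAreaRect((q[:,:2]*1000).astype(np.float32)); print(len(q),r)
```

```text
t 18.2 pos [ 0.476  -0.138   0.1203] jaw -0.5 j [-0.19  0.37  0.48  2.05 -0.26  0.77  0.44] F [-0.1  1.1  0.6] w 91.8
delta [ 0.12  0.07 10.43] turn -0.5 tilt [0.012 0.008]
7197 ((477.2092590332031, -135.3501739501953), (65.40483093261719, 64.83873748779297), 84.97018432617188)
```

View pics/w5.png

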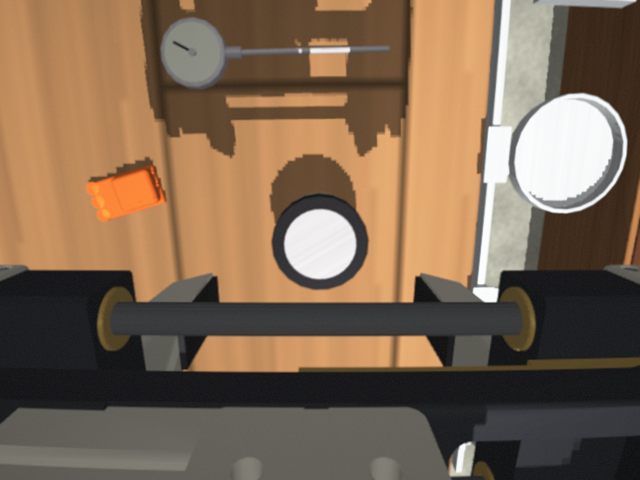

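The jar lid is centred at (320,241) in the wrist view, world (0.4775,−0.1355). I'm descending to it.

Emit:
arm_command:
  deltas:
    - {"xyz":[0.2,0,3.5],"turn":0,"jaw":0}
    - {"xyz":[0.2,0,6.5],"turn":0,"jaw":0}
    - {"xyz":[0.2,0,8.5],"turn":0,"jaw":0}
    - {"xyz":[0.2,0,9.5],"turn":0,"jaw":0}
    - {"xyz":[0.2,0,9.8],"turn":0,"jaw":0}

```text
clock: 18.62
position: [0.477, -0.1337, 0.0206]
ee_rot: [2.228, 2.214, 0.02]
force: [-0.0, 0.4, 0.6]
width: 0.999
```

Run:
```python
from h import *
deltas([(.4775,-.1355,.016,0)])
c=cloud(dict(np.load('/tmp/w5.npz')))
q=c[(c[...,0]>.618)&(c[...,0]<.75)&(c[...,1]>-.14)&(c[...,1]<-.02)&(c[...,2]>.006)&(c[...,2]<.014)]; print(q[:,1].min(),q[:,1].max(),q[:,0].max())
```

```text
t 18.62 pos [ 0.477  -0.1337  0.0206] jaw -0.4 j [-0.11  0.53  0.38  2.12 -0.39  0.55  0.55] F [-0.   0.4  0.6] w 91.9
delta [-0.19  0.05  0.46] turn -0.4 tilt [0.009 0.008]
-0.12121350602588445 -0.034436647333876004 0.7112759159510391
```

Emit:
arm_command:
  deltas:
    - {"xyz":[-0.1,0,0.3],"turn":0,"jaw":0}
    - {"xyz":[-0.1,0,0.4],"turn":0,"jaw":30}
    - {"xyz":[-0.1,0,0.4],"turn":0,"jaw":255}
    - {"xyz":[-0.1,0,0.4],"turn":0,"jaw":255}
    - {"xyz":[-0.1,0,0.4],"turn":0,"jaw":255}
  force: 35

```text
clock: 19.03
position: [0.4776, -0.1347, 0.0174]
ee_rot: [2.227, 2.213, 0.021]
force: [0.5, -1.4, -0.4]
width: 0.762
```

Emit:
arm_command:
  deltas:
    - {"xyz":[0,0,0],"turn":0,"jaw":255}
    - {"xyz":[0,0,0],"turn":0,"jaw":255}
    - {"xyz":[0,0,0],"turn":0,"jaw":255}
    - {"xyz":[0,0,0],"turn":0,"jaw":255}
    - {"xyz":[0,0,0],"turn":0,"jaw":255}

```text
clock: 19.45
position: [0.4777, -0.1347, 0.0176]
ee_rot: [2.227, 2.213, 0.022]
force: [0.4, 0.2, 3.5]
width: 0.713
```

Emit:
arm_command:
  deltas:
    - {"xyz":[0,0,-0.3],"turn":0,"jaw":255}
    - {"xyz":[0,0,-0.8],"turn":0,"jaw":255}
    - {"xyz":[0,0,-1.2],"turn":0,"jaw":255}

```text
clock: 19.7
position: [0.4773, -0.1348, 0.0299]
ee_rot: [2.228, 2.213, 0.021]
force: [0.7, -0.4, -2.1]
width: 0.712
```

```bash
python3 -c "
from h import *
deltas([(.667,-.078,.075,0)])
save('side','d16'); a=cv2.imread('pics/d16.png'); cv2.imwrite('pics/d16c.png',cv2.resize(a[230:400,230:400],None,fx=3.5,fy=3.5))
"
```

```text
t 19.7 pos [ 0.4773 -0.1348  0.0299] jaw -0.4 j [-0.11  0.52  0.39  2.12 -0.38  0.57  0.54] F [ 0.7 -0.4 -2.1] w 65.5
delta [ 5.84 18.97 -4.26] turn -0.4 tilt [0.011 0.008]
```

View pics/d16c.png

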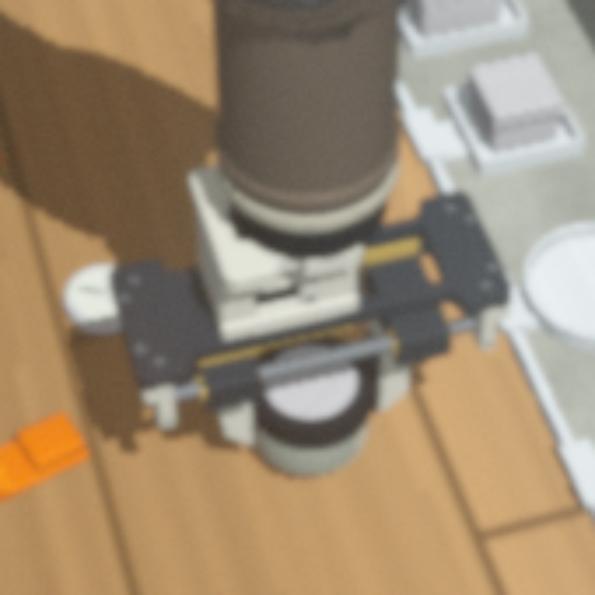

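The jar is gripped by its lid (65.5 mm opening, about 2 N of weight). Raise it, then carry it to the cup.

Emit:
arm_command:
  deltas:
    - {"xyz":[0,0,-1.5],"turn":0,"jaw":255}
    - {"xyz":[0,0,-3],"turn":0,"jaw":255}
    - {"xyz":[1,3,-4.3],"turn":0,"jaw":255}
    - {"xyz":[2,6,-4.3],"turn":0,"jaw":255}
    - {"xyz":[3,9,-4.3],"turn":0,"jaw":255}

```text
clock: 20.17
position: [0.5691, -0.1056, 0.0763]
ee_rot: [2.227, 2.211, 0.025]
force: [1.2, -0.2, -2.9]
width: 0.714
```

```bash
python3 -c "
from h import *
deltas([(.667,-.078,.075,0)])
"
```

```text
t 20.17 pos [ 0.5691 -0.1056  0.0763] jaw -0.4 j [-0.21  0.55  0.44  1.89 -0.34  0.77  0.41] F [ 1.2 -0.2 -2.9] w 65.7
delta [2.83 9.77 0.28] turn -0.4 tilt [0.014 0.008]
```

Emit:
arm_command:
  deltas:
    - {"xyz":[0.8,3,0],"turn":0,"jaw":255}
    - {"xyz":[1.6,6,0],"turn":0,"jaw":255}
    - {"xyz":[2.4,8.5,0],"turn":0,"jaw":255}
    - {"xyz":[2.8,9.7,0],"turn":0,"jaw":255}
    - {"xyz":[2.8,9.7,0],"turn":0,"jaw":255}

```text
clock: 20.58
position: [0.669, -0.0761, 0.0775]
ee_rot: [2.223, 2.213, 0.027]
force: [0.1, 0.3, -2.1]
width: 0.71
```

Run:
```python
from h import *
deltas([(.667,-.078,.0176,0)])
for n in ['side']:
  d=save(n,n+'17'); a=cv2.imread(f'pics/{n}17.png')
  u,v=(400,300)
  cv2.imwrite(f'pics/{n}17c.png',cv2.resize(a[v-70:v+60,u-70:u+70],None,fx=4,fy=4,interpolation=cv2.INTER_CUBIC))
```

```text
t 20.58 pos [ 0.669  -0.0761  0.0775] jaw -0.2 j [-0.24  0.67  0.44  1.64 -0.36  0.89  0.34] F [ 0.1  0.3 -2.1] w 65.3
delta [-0.24 -0.29  5.99] turn -0.2 tilt [0.015 0.009]
```

View pics/side17c.png

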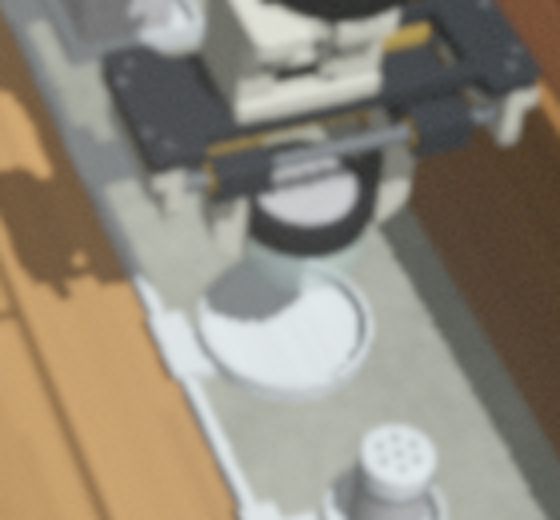

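The jar is over its cup and upright. I'm lowering it slowly.

Emit:
arm_command:
  deltas:
    - {"xyz":[-0.2,-0.2,1],"turn":0,"jaw":255}
    - {"xyz":[-0.2,-0.2,2.5],"turn":0,"jaw":255}
    - {"xyz":[-0.2,-0.2,4],"turn":0,"jaw":255}
    - {"xyz":[-0.2,-0.2,4.8],"turn":0,"jaw":255}
    - {"xyz":[-0.2,-0.2,5.2],"turn":0,"jaw":255}

```text
clock: 21.05
position: [0.6635, -0.0794, 0.0235]
ee_rot: [2.228, 2.213, 0.021]
force: [-0.2, -0.5, -3.4]
width: 0.707
```

Run:
```python
from h import *
deltas([(.667,-.078,.0176,0)])
```

```text
t 21.05 pos [ 0.6635 -0.0794  0.0235] jaw -0.4 j [-0.21  0.73  0.41  1.68 -0.39  0.8   0.37] F [-0.2 -0.5 -3.4] w 65.0
delta [0.14 0.35 0.6 ] turn -0.4 tilt [0.01  0.008]
```

Emit:
arm_command:
  deltas:
    - {"xyz":[0.1,0.3,0],"turn":0,"jaw":255}
    - {"xyz":[0.1,0.3,0.2],"turn":0,"jaw":255}
    - {"xyz":[0.1,0.3,0.3],"turn":0,"jaw":255}
    - {"xyz":[0.1,0.3,0.4],"turn":0,"jaw":255}

```text
clock: 21.38
position: [0.6669, -0.0785, 0.0201]
ee_rot: [2.227, 2.213, 0.022]
force: [1.0, 0.5, -3.0]
width: 0.712
```

Emit:
arm_command:
  deltas:
    - {"xyz":[0,0,0.1],"turn":0,"jaw":255}
    - {"xyz":[0,0,0.15],"turn":0,"jaw":255}
    - {"xyz":[0,0,0.15],"turn":0,"jaw":255}

```text
clock: 21.63
position: [0.667, -0.0785, 0.0187]
ee_rot: [2.227, 2.213, 0.022]
force: [0.5, -0.2, -2.7]
width: 0.705
```

Emit:
arm_command:
  deltas:
    - {"xyz":[0,0,0.1],"turn":0,"jaw":255}
    - {"xyz":[0,0,0.1],"turn":0,"jaw":255}

```text
clock: 21.8
position: [0.6672, -0.0785, 0.0178]
ee_rot: [2.227, 2.212, 0.022]
force: [0.0, -0.1, -2.5]
width: 0.712
```

Emit:
arm_command:
  deltas:
    - {"xyz":[0,0,0.1],"turn":0,"jaw":255}
    - {"xyz":[0,0,0.1],"turn":0,"jaw":255}

```text
clock: 21.97
position: [0.6672, -0.0785, 0.0177]
ee_rot: [2.227, 2.212, 0.023]
force: [-2.9, 1.7, 6.6]
width: 0.705
```

Emit:
arm_command:
  deltas:
    - {"xyz":[0,0,0.1],"turn":0,"jaw":255}
    - {"xyz":[0,0,0.1],"turn":0,"jaw":255}

```text
clock: 22.13
position: [0.6672, -0.0785, 0.0177]
ee_rot: [2.227, 2.212, 0.024]
force: [-4.1, 0.7, 8.1]
width: 0.714
```

The jar is on the cup floor. Release and retreat.

Emit:
arm_command:
  deltas:
    - {"xyz":[0,0,-0.1],"turn":0,"jaw":0}
    - {"xyz":[0,0,-0.1],"turn":0,"jaw":0}
    - {"xyz":[0,0,-0.1],"turn":0,"jaw":0}
    - {"xyz":[0,0,-0.1],"turn":0,"jaw":0}
    - {"xyz":[0,0,-0.1],"turn":0,"jaw":0}

```text
clock: 22.55
position: [0.6673, -0.0786, 0.0186]
ee_rot: [2.227, 2.212, 0.024]
force: [0.6, -0.0, -0.1]
width: 0.987
```

Emit:
arm_command:
  deltas:
    - {"xyz":[0,0,-1],"turn":0,"jaw":0}
    - {"xyz":[0,0,-3],"turn":0,"jaw":0}
    - {"xyz":[0,0,-6],"turn":0,"jaw":0}
    - {"xyz":[0,0,-9],"turn":0,"jaw":0}
    - {"xyz":[0,0,-12],"turn":0,"jaw":0}

```text
clock: 22.97
position: [0.6655, -0.0798, 0.1405]
ee_rot: [2.227, 2.212, 0.023]
force: [0.3, 0.1, -0.1]
width: 0.998
```

Emit:
arm_command:
  deltas:
    - {"xyz":[0,-3,-2],"turn":0,"jaw":0}
    - {"xyz":[0,-6,-3],"turn":0,"jaw":0}
    - {"xyz":[0,-9,-4],"turn":0,"jaw":0}
    - {"xyz":[0,-12,-5],"turn":0,"jaw":0}
    - {"xyz":[0,-12,-5],"turn":0,"jaw":0}

```text
clock: 23.38
position: [0.5403, -0.0804, 0.1911]
ee_rot: [2.231, 2.21, 0.024]
force: [-0.7, -0.7, 0.1]
width: 1.002
```

Run:
```python
from h import *
for n in ['side','scene']:
  d=save(n,n+'20'); a=cv2.imread(f'pics/{n}20.png'); c=cloud(d)
  cv2.imwrite(f'pics/{n}20c.png',cv2.resize(a[160:400,200:480] if n=='side' else a[170:370,100:480],None,fx=2.1 if n!='side' else 2.4,fy=2.1 if n!='side' else 2.4,interpolation=cv2.INTER_CUBIC))
  for nm,x,y,h,r in [('jar',.667,-.078,.044,.042),('long',.667,.197,.044,.06),('sq',.667,.063,.036,.035),('shk',.668,-.201,.052,.025)]:
    q=c[(abs(c[...,0]-x)<r)&(abs(c[...,1]-y)<r)&(c[...,2]>h-.005)&(c[...,2]<h+.005)]
    if len(q)>9: print(n,nm,len(q),[np.round(t,1) for t in cv2.minAreaRect((q[:,:2]*1000).astype(np.float32))],np.median(q[:,2]).round(4), np.round(np.linalg.lstsq(np.c_[q[:,:2],np.ones(len(q))],q[:,2],rcond=None)[0][:2],3))
  # bystanders
  i='scene0' if n=='scene' else 'side0'; c0=cloud(dict(np.load(f'/tmp/{i}.npz')))
  for nm,b,zl,zh in [('thermo',(.36,.56,-.04,.06),.006,.014),('brush',(.3,.6,.28,.39),.036,.046)]:
    for cc in (c0,c):
      q=cc[(cc[...,0]>b[0])&(cc[...,0]<b[1])&(cc[...,1]>b[2])&(cc[...,1]<b[3])&(cc[...,2]>zl)&(cc[...,2]<zh)]; print(nm,len(q),np.median(q,0).round(3) if len(q) else '')
deltas([])
print(observe()['force'])
```

```text
side jar 694 [array([666. , -78.4]), array([67.4, 63.7]), np.float64(68.1)] 0.0448 [0.007 0.019]
side long 76 [array([671.1, 164.3]), array([65.2, 33.1]), np.float64(40.4)] 0.0442 [0.022 0.044]
side sq 261 [array([666.9,  63.4]), array([51.1, 47.4]), np.float64(88.6)] 0.0367 [0.013 0.016]
side shk 235 [array([ 668.4, -200.5]), array([33.4, 33.7]), np.float64(72.0)] 0.0519 [0.015 0.009]
thermo 432 [ 0.399 -0.006  0.01 ]
thermo 422 [ 0.398 -0.006  0.01 ]
brush 475 [0.443 0.333 0.04 ]
brush 443 [0.444 0.334 0.04 ]
scene jar 797 [array([667.5, -80.5]), array([65.7, 65.5]), np.float64(20.0)] 0.0459 [-0.017 -0.016]
scene long 1565 [array([666.7, 195. ]), array([92.3, 60.8]), np.float64(89.8)] 0.0456 [-0.022 -0.005]
scene sq 568 [array([667.5,  61.6]), array([49.8, 46.4]), np.float64(0.5)] 0.0376 [-0.024 -0.017]
scene shk 224 [array([ 669.6, -202.8]), array([33.9, 33.1]), np.float64(67.5)] 0.0535 [-0.065 -0.043]
thermo 296 [ 0.401 -0.007  0.011]
thermo 306 [ 0.402 -0.007  0.011]
brush 722 [0.465 0.333 0.039]
brush 715 [0.465 0.333 0.039]
[ 0.70428654 -0.54570684 -0.24493923]
```

View pics/side20c.png

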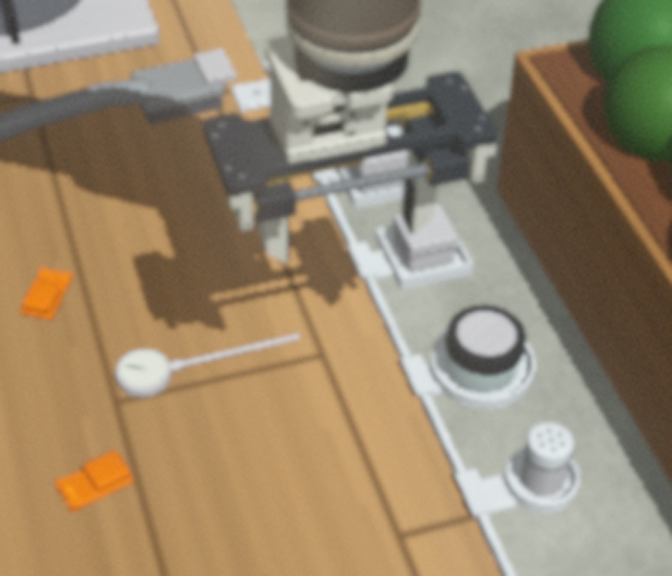

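View pics/scene20c.png

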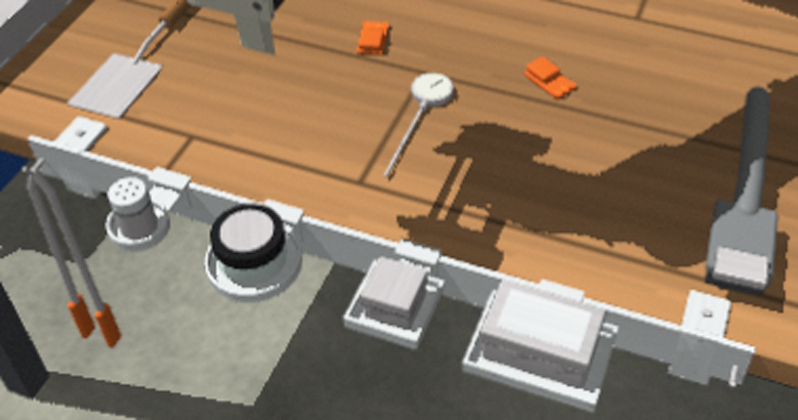

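All four containers stand in their own holders, the bystanders haven't moved and the arm is clear. Handing in.

```bash
python3 -c "
from cell import sign_off
print(sign_off())"
```

```text
the job is handed in; nothing more can be done
None
```

All four containers are away on the caddy rail, each in its own holder. I took the stack apart from the top (shaker, square tin, long tin) and then fetched the jar. I lowered each one until the wrist force showed it was on the holder's floor before letting go. The job was handed in at about 23.5 s on the robot's clock; sign-off gave no verdict.

**Last checks, from the scene and side cameras:**
- **Centres:** every container measured within about 3 mm of its holder's centre. In the side view the gripper partly hid the long tin, so that reading was unusable. Its position comes from the scene camera and a clear side view just after I placed it.
- **Height and lean:** the tops were at the heights expected for standing on the holder floors, within 2 mm. The largest apparent lean was 0.08 rad on the shaker in the scene view, under the 0.12 rad limit. The side view showed under 0.02 rad for the shaker, so I take most of that to be depth noise.
- **Bystanders:** the thermometer and the grill brush were within 1 mm of where they started.
- **Robot:** the gripper was open and clear of everything, with no force on the tool beyond noise.

**Slips along the way:** one sideways move over the shaker had the wrong sign; I corrected it before gripping and nothing was touched. I also started lifting the shaker just as the jaws closed, so it was held about 12 mm higher than planned, which did no harm.

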